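Pack the door wedges head to tail and hang up the stock tag

TASK

Pack all the door wedges into the grey tray in a row, lying flat on its floor across the tray and head to tail (each beside one that points the other way), pushed close together so that every wedge lies against a neighbour. Then, when the tray is packed, hang the folded stock tag over the middle of the steel bar so that it straddles the bar and hangs freely. Leave the two cartons and the vial where they stand.

Things in the scene. Friction and masses are not known exactly. Their poses are not given: they have to be found in the camera images.
- wedge1_mid (a point): middle of a wooden door wedge lying on its side: seen from above a right-angled trapezoid 80 mm long, 14 mm at the thin and 40 mm at the thick end, body 18 mm high, with a grip lug on top (24 along x 18 across x 28 tall). Point: on the lug's axis at mid-length, 23 mm above the underside. x to the thick end (ends at -40, 40), z up; straight side y = -13.5, slanted side y = 0.5 (thin) to 26.5 (thick)
- wedge2_mid (a point): a second wedge of the same make, same point and axes as wedge1. All wedges: 46 mm high over the lug, 27 mm wide at mid-length (13.5 mm either side of the point), slant 18 degrees, lower edges chamfered 2 mm, 42 to 84 g. Five to seven of the seven wedges are present, strewn over the worktop
- wedge3_mid (a point): another wedge, same make, point and axes as wedge1; may be absent
- wedge4_mid (a point): another wedge, same make, point and axes as wedge1; may be absent
- wedge5_mid (a point): another wedge, same make, point and axes as wedge1; may be absent
- wedge6_mid (a point): another wedge, same make, point and axes as wedge1; may be absent
- wedge7_mid (a point): another wedge, same make, point and axes as wedge1; may be absent
- tray_floor (a point): centre of the inner floor of a shallow grey tray, fixed; inside 86 mm (x) by 216 mm (y), floor 3 mm above the worktop, walls 4 mm thick, rising 9 mm above the floor. Wedges lie along its x axis, side by side in y. Packed head to tail each wedge takes 27 mm (six 162 mm, seven 202 mm as the last slant sticks out); a wedge beside one pointing the same way would need 40 mm
- bar_mid (a point): middle of a fixed round horizontal steel bar, 12 mm in diameter, its axis 100 mm above the worktop, on two 12 mm posts that stand 128 mm apart; x runs along the bar, z up. Its base plate is 150 x 40 x 6 mm
- tag_mid (a point): centre (half-way up) of the stock tag: a rigid grey plate folded to an upside-down U, standing on its two legs. 60 mm long (x, ends open), 36 mm wide over the legs (y), 50 mm high (z up); top 4 mm, legs 3 mm thick, 30 mm free between the legs, 46 mm under the top; 50 g. Hung on the bar, this point is 15 mm below the bar's axis
- carton_a: bystander: small folding carton 56 x 34 x 70 mm, standing; origin under its centre
- carton_b: bystander: small folding carton 50 x 32 x 82 mm, standing; origin under its centre
- vial_a: bystander: small capped vial, 28 mm in diameter, 59 mm high, standing; origin under its centre
There are look-alikes about, which are no part of the job. What is shaped like the part that bears tag_mid but black or green is not meant.

How it is judged:
By the outcome, as a careful person would: the job done as asked, in the order asked, and still so for the second after the job is handed in, with the robot touching nothing.
Of wedge1, wedge2, wedge3, wedge4, wedge5, wedge6, wedge7 only 5 to 7 are there at a start; the rules pass over those that are not, and their reading is None.
At some moment in a run one of wedge1, wedge2, wedge3, wedge4, wedge5, wedge6, wedge7 may be knocked a few centimetres aside while the robot is not near it.
It also fails if it takes over 210 s, if anything falls off the work surface, if the arm or the gripper's body presses on something with over 40 N, if the wrist force passes 120 N, or if a joint passes its speed limit or range.

ROBOT

A 7-joint arm with a two-finger parallel gripper is mounted at the origin on a cart in front of the work surface, level with it; the furniture and walls round the work are solid. World frame = base frame: x ahead of the robot, y to its left, z up, the work surface at z = 0. Lengths are in m, angles in rad, forces in N, time in s.
With the tool pointing down it reaches from about 0.4 to 0.875 m from the base axis. Payload 19.3 kg.
Tool frame: the origin (TCP) lies at the very end of the fingers, on their centre line; the grasp point (between the pads) lies 19 mm behind it; z points along the fingers, y is the direction in which the jaws open and shut (so a half turn about z gives the same grasp; the last joint's range is limited). The gripper opens to 85 mm and grips with 20 to 120 N. Pads are 22 mm wide; open, the fingers measure 114 mm over their backs; the gripper's body (76 mm by 85 mm) begins 54 mm behind the grasp point. The pads swing forward as they close: fully open they stand 13 mm farther back than shut.
Start: joints at [-1.176, 0.521, -0.036, 1.599, 0.021, 1.021, -0.113], TCP at [0.28, 0.559, 0.231] pointing down, gripper open.
Joint ranges: [-2.91, 2.91], [-0.3, 2.13], [-1.5, 1.42], [0.17, 2.43], [-1.26, 4.41], [0.16, 1.93], [-2.52, 2.52]. Speed limits (rad/s): [1.89, 1.89, 2.39, 2.39, 3.01, 3.01, 3.01].

INTERFACE

Orientations are given as [roll, pitch, yaw] about the fixed x, y, z axes, in that order (R = Rz(yaw) Ry(pitch) Rx(roll)).
In Python, from workcell import bot, grab_frame, calibration, workorder gives the robot as it stands.
- The arm moves only by the tool move_arm, never from a script. Its arguments are lists of equal length, an entry for each row: "jaw": the closure in counts, from 0 (fully open) to 255 (shut); "dp": the shift along the tool's x, y, z in units of 800 mm (1.0 is 800 mm), a list of three; "rotation": the turn, a rotation vector about the tool's x, y, z in units of pi rad (1.0 is pi rad), a list of three. In form: {"jaw": [jaw, ...], "dp": [[dx, dy, dz], ...], "rotation": [[rx, ry, rz], ...]}. A call has 1 to 10 rows; each row shifts and turns the commanded pose from where the row before left it, along the tool's axes as they then stand; what a row does not reach is not made up. A row lasts 1/8 s, in which the tool goes at most 62.5 mm and 10.7 degrees, less where a joint would pass 70% of its speed; a pose out of reach is approached as far as the arm can. A call with a number of a shift or a turn outside -1 to 1 is refused whole. A call with a gripper value outside its range is refused whole. The fingers move at their own pace and stop on an object; "squeeze" is the grip in N (left out, the last holds). Time passes only in rows, so rows that do not move let the fingers close. It gives the time, the measured TCP pose, the force and the opening at its end, in the units of the state.
- bot.observe(): the state, without advancing time (a new reading comes with each control period).
- grab_frame(name): name is "scene" or "side" or "wrist"; returns the picture (400x640x3 uint8, blue, green, red); there is no depth.
- calibration(name): a dict with "camera_matrix" (3x3 intrinsics, pixels), "T" (4x4, takes a point from camera to world coordinates). Camera axes: x right, y down, z forward; pixel columns grow to the right and rows downward; lengths in m; the calibration is good to about 2 mm. A picture is of the moment at which its call begins: read the wrist's pose just before it. calibration takes no time and is no camera call; for the wrist camera it gives the pose at the moment of the call.
- workorder.job_done(): hands the job in, once; it reports no verdict.
The state is a dict: "clock": time; "qpos": joint angles; "qd": joint speeds; "joint_efforts": joint torques, N m; "position": TCP position; "tool_rot": TCP orientation; "force": force on the tool from outside, world axes, zero at the start; "moment": the same for the moment, N m; "grip_width": finger opening in m.
Only numpy, scipy, OpenCV 4.12 (cv2) and the standard library are available. Lean on these libraries where they do the work, as an engineer would, in place of code of your own. Each camera call takes 0.05 s, during which the arm holds its last target. There are 200 camera calls.

## Working session

There is one attempt and no reset: what is moved stays moved. The work goes in short steps, Python scripts to look and compute and a tool call to move; the robot and the scene stay as the last step left them, time stands still between calls to the robot, and variables do not carry over. Pictures are saved under pics/ and viewed, about 12 in all and at most 16, crops included, and the job is handed in when it is done.

Besides the shell and the picture viewer there is one more tool, called after "Request:" as a command line: name --argument value ..., lists and objects as JSON in quotes. move_arm: Moves the arm, as the interface text tells. Shifts and turns lie within -1 to 1; 1 stands for 800 mm of shift or pi rad of turn. Its arguments: {"type":"object","properties":{"jaw":{"type":"array","items":{"type":"number"}},"dp":{"type":"array","items":{"type":"array","items":{"type":"number","minimum":-1,"maximum":1}}},"rotation":{"type":"array","items":{"type":"array","items":{"type":"number","minimum":-1,"maximum":1}}},"squeeze":{"type":"number"}},"required":["jaw","dp","rotation"]}

```bash
ls; mkdir -p pics; python3 - <<'E'
from workcell import bot, grab_frame, calibration
import cv2,numpy as np
np.set_printoptions(precision=4,suppress=True)
print(bot.observe())
for n in ["scene","side","wrist"]:
    c=calibration(n); print(n,np.array(c["camera_matrix"]),np.array(c["T"]))
    cv2.imwrite(f"pics/{n}0.png",grab_frame(n))
E
```

```text
pics
{'clock': 0.0, 'qpos': array([-1.1762,  0.522 , -0.0363,  1.6   ,  0.0212,  1.0211, -0.1128]), 'qd': array([ 0.0007,  0.0004, -0.0001,  0.001 , -0.0006, -0.0003,  0.0001]), 'joint_efforts': array([  0.0005, -92.7119,   1.9796, -36.9925,   0.0178,   0.0083,
         0.    ]), 'position': array([0.2801, 0.5584, 0.2307]), 'tool_rot': array([-3.1405,  0.0001,  2.6768]), 'force': array([ 0.2767, -0.5112, -1.3479]), 'moment': array([-0.0058, -0.0206, -0.0576]), 'grip_width': 0.08528333949325258}
scene [[468.4134   0.     326.0702]
 [  0.     468.4134 206.1524]
 [  0.       0.       1.    ]] [[-0.5024 -0.6638  0.554  -0.33  ]
 [-0.8645  0.3758 -0.3337  0.5008]
 [ 0.0134 -0.6466 -0.7627  1.3818]
 [ 0.      0.      0.      1.    ]]
side [[505.9396   0.     316.0345]
 [  0.     505.9396 202.752 ]
 [  0.       0.       1.    ]] [[-0.9888 -0.1115  0.0996  0.4157]
 [-0.1488  0.6658 -0.7311  1.0078]
 [ 0.0152 -0.7377 -0.6749  1.057 ]
 [ 0.      0.      0.      1.    ]]
wrist [[284.0913   0.     317.7572]
 [  0.     284.0913 197.5873]
 [  0.       0.       1.    ]] [[ 0.4485  0.8456  0.2895  0.2064]
 [ 0.8938 -0.424  -0.1462  0.597 ]
 [-0.0009  0.3243 -0.9459  0.3736]
 [ 0.      0.      0.      1.    ]]
```

View pics/scene0.png

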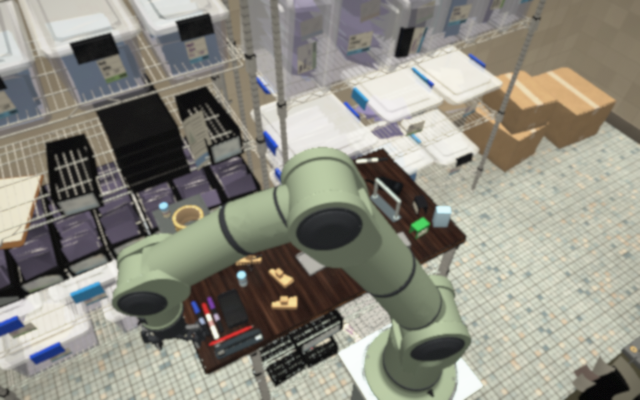

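View pics/side0.png

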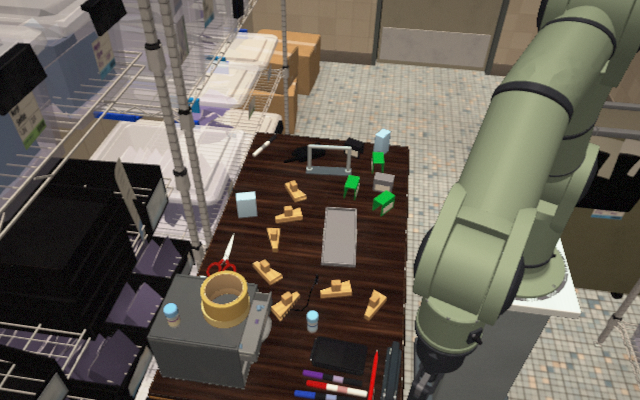

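```bash
cat > h.py <<'E'
from workcell import bot, grab_frame, calibration, workorder
import cv2,numpy as np
from scipy.spatial.transform import Rotation as Ro
np.set_printoptions(precision=4,suppress=True)
def cal(n):
    c=calibration(n); return np.array(c["camera_matrix"]),np.array(c["T"])
def ray(K,T,px,z):
    px=np.atleast_2d(np.asarray(px,float)); d=np.c_[px,np.ones(len(px))]@np.linalg.inv(K).T@T[:3,:3].T
    o=T[:3,3]; return o+d*((z-o[2])/d[:,2])[:,None]
def proj(K,T,P):
    P=np.atleast_2d(P); q=(P-T[:3,3])@T[:3,:3]@K.T; return q[:,:2]/q[:,2:]
def wood(im):
    h=cv2.cvtColor(im,cv2.COLOR_BGR2HSV); return cv2.inRange(h,(8,60,120),(25,190,255))
def state():
    s=bot.observe(); return s
E
python3 - <<'E'
from h import *
im=cv2.imread("pics/side0.png"); K,T=cal("side")
h=cv2.cvtColor(im,cv2.COLOR_BGR2HSV)
for p in [(267,268),(336,294),(289,214),(383,180),(383,188),(330,225),(340,240)]: print(p,h[p[1],p[0]])
m=wood(im)
for c in cv2.findContours(m,0,2)[0]:
    a=cv2.contourArea(c)
    if 60<a<1500:
        M=cv2.moments(c); p=(M['m10']/M['m00'],M['m01']/M['m00'])
        print(np.round(p),a,ray(K,T,p,.015)[0])
print("tray",ray(K,T,[(327,208),(355,209),(357,266),(322,263)],.012))
print("tag",ray(K,T,(383,183),.03),"bar",ray(K,T,[(309,147),(349,149)],.1))
print("vial etc",ray(K,T,[(312,331),(245,216),(382,150)],.0))
cv2.imwrite("pics/c1.png",cv2.resize(im[125:325,220:420],(800,800),interpolation=2)[:, :][0:800])
cv2.imwrite("pics/c1.png",cv2.resize(im[130:325,200:420],(676,600),interpolation=2))
E
```

```text
(267, 268) [ 16 144 129]
(336, 294) [ 14 147 144]
(289, 214) [ 15 142 131]
(383, 180) [ 14  27 144]
(383, 188) [ 17  57 170]
(330, 225) [ 18  26 164]
(340, 240) [ 14  27 161]
[284. 304.] 345.0 [0.5926 0.2628 0.015 ]
[374. 303.] 285.5 [0.3693 0.2244 0.015 ]
[337. 289.] 362.0 [0.4674 0.1956 0.015 ]
[267. 271.] 341.5 [0.6576 0.1672 0.015 ]
[274. 237.] 180.0 [0.667  0.0399 0.015 ]
[289. 215.] 269.5 [ 0.6404 -0.0563  0.015 ]
[295. 191.] 216.0 [ 0.6427 -0.1638  0.015 ]
[608. 152.] 475.0 [-0.3915 -0.5457  0.015 ]
[291. 113.] 84.0 [ 0.7392 -0.6042  0.015 ]
[292.  88.] 92.5 [ 0.7687 -0.782   0.015 ]
tray [[ 0.5337 -0.1063  0.012 ]
 [ 0.4495 -0.1159  0.012 ]
 [ 0.4234  0.1075  0.012 ]
 [ 0.5181  0.1123  0.012 ]]
tag [[ 0.3728 -0.2307  0.03  ]] bar [[ 0.6182 -0.2852  0.1   ]
 [ 0.4913 -0.2962  0.1   ]]
vial etc [[ 0.5129  0.3198  0.    ]
 [ 0.7732 -0.0437  0.    ]
 [ 0.3844 -0.4462  0.    ]]
```

View pics/c1.png

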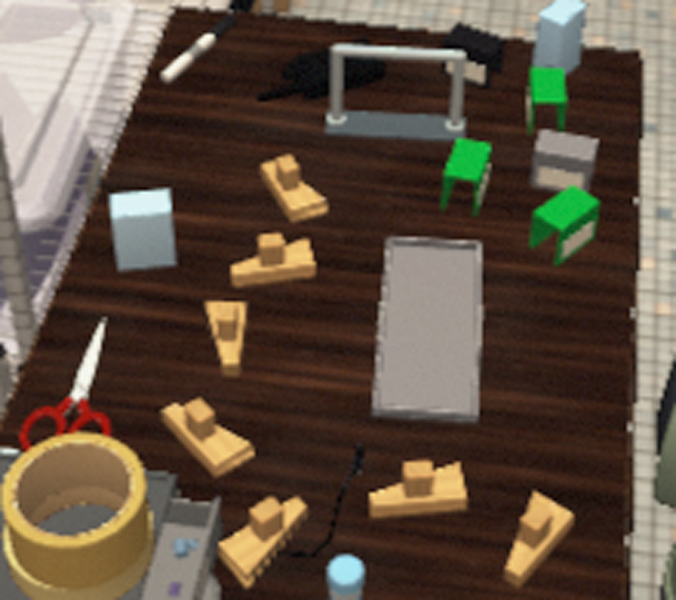

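```bash
cat >> h.py <<'E'
def plan(target,yaw=None,jaw=0,n=None,start=None,nd=4):
    """print rows (tool-frame) from current (or start=(pos,yaw)) to target, tool straight down. yaw in deg."""
    if start is None:
        s=bot.observe(); p=np.array(s["position"]); y=s["tool_rot"][2]
    else: p,y=np.array(start[0],float),np.radians(start[1])
    t=np.array(target,float); yt=y if yaw is None else np.radians(yaw)
    dyaw=yt-y  # no wrap: caller picks the way
    while abs(dyaw)>np.pi*1.2: dyaw-=2*np.pi*np.sign(dyaw)
    if n is None: n=int(max(1,np.ceil(np.linalg.norm(t-p)/.055),np.ceil(abs(np.degrees(dyaw))/9.5)))
    dps,rs=[],[]
    for i in range(n):
        k=n-i; d=(t-p)/k
        a=np.array([np.cos(y),np.sin(y),0]); b=np.array([np.sin(y),-np.cos(y),0])
        u=np.round(np.array([d@a,d@b,-d[2]])/.8,nd); dps.append(u.tolist())
        p=p+.8*(u[0]*a+u[1]*b-u[2]*np.array([0,0,1]))
        r=np.round(-dyaw/k/np.pi,nd); rs.append([0,0,float(r)]); y-=r*np.pi; dyaw+=r*np.pi
    print('"jaw":',[jaw]*n,'\n"dp":',dps,'\n"rotation":',rs)
    return p,np.degrees(y)
E
python3 -c "
from h import *
plan((.46,0,.30),180)"
```

```text
"jaw": [0, 0, 0, 0, 0, 0, 0, 0, 0, 0, 0] 
"dp": [[-0.0467, -0.0476, -0.0079], [-0.0447, -0.0495, -0.0078], [-0.0425, -0.0513, -0.0079], [-0.0403, -0.0531, -0.0078], [-0.0381, -0.0547, -0.0079], [-0.0357, -0.0563, -0.0078], [-0.0333, -0.0578, -0.0079], [-0.0308, -0.0591, -0.0078], [-0.0283, -0.0604, -0.0079], [-0.0257, -0.0615, -0.0078], [-0.0232, -0.0626, -0.0079]] 
"rotation": [[0, 0, -0.0135], [0, 0, -0.0134], [0, 0, -0.0135], [0, 0, -0.0134], [0, 0, -0.0135], [0, 0, -0.0134], [0, 0, -0.0135], [0, 0, -0.0134], [0, 0, -0.0135], [0, 0, -0.0134], [0, 0, -0.0135]]
```

Request:
move_arm --jaw '[0,0,0,0,0,0,0,0,0,0]' --dp '[[-0.047,-0.048,-0.008],[-0.045,-0.05,-0.008],[-0.043,-0.051,-0.008],[-0.04,-0.053,-0.008],[-0.038,-0.055,-0.008],[-0.036,-0.056,-0.008],[-0.033,-0.058,-0.008],[-0.031,-0.059,-0.008],[-0.028,-0.06,-0.008],[-0.026,-0.062,-0.008]]' --rotation '[[0,0,-0.0135],[0,0,-0.0135],[0,0,-0.0135],[0,0,-0.0135],[0,0,-0.0135],[0,0,-0.0135],[0,0,-0.0135],[0,0,-0.0135],[0,0,-0.0135],[0,0,-0.0135]]'

```text
clock: 1.4
position: [0.4446, 0.0486, 0.2956]
tool_rot: [3.141, 0.0, 3.102]
force: [0.4, 1.5, 0.5]
grip_width: 0.0852
```

```bash
python3 - <<'E'
from h import *
s=bot.observe(); print(s["position"],s["tool_rot"],s["qpos"],s["clock"])
K,T=cal("wrist"); im=grab_frame("wrist"); cv2.imwrite("pics/w1.png",im); np.savez("w1.npz",K=K,T=T)
E
```

```text
[0.4446 0.0486 0.2956] [3.1414 0.0003 3.1023] [-0.3622  0.1589  0.1377  1.9656 -0.0257  1.0184  1.3189] 1.4
```

View pics/w1.png

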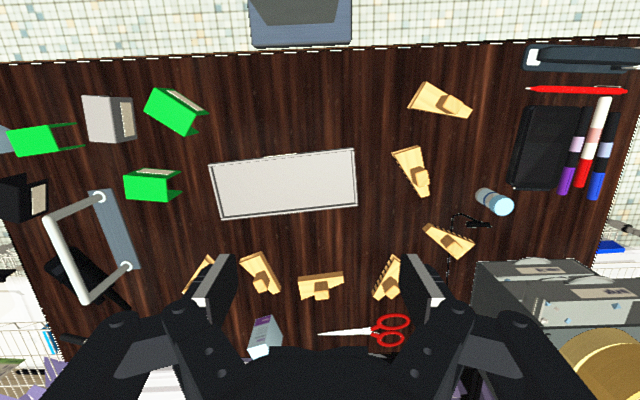

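```bash
python3 - <<'E'
from h import *
im=cv2.imread("pics/w1.png")
a=im[75:205,385:480]; b=im[215:305,385:480]; c=im[245:305,235:345]
a=cv2.resize(a,None,fx=4,fy=4,interpolation=0); c=cv2.resize(c,None,fx=3.6,fy=3.6,interpolation=0); 
canvas=np.zeros((580,790,3),np.uint8); canvas[:520,:380]=a; canvas[:c.shape[0],385:385+c.shape[1]]=c
b=cv2.resize(b,None,fx=3.6,fy=3.6,interpolation=0); canvas[230:230+b.shape[0],385:385+b.shape[1]]=b
cv2.imwrite("pics/c2.png",canvas)
h=cv2.cvtColor(im,cv2.COLOR_BGR2HSV)
for x in range(408,476,3): print(x,h[98,x],end=' ')
E
```

```text
408 [  5 120  53] 411 [ 10 173  50] 414 [ 19 134 228] 417 [ 25  95 255] 420 [ 25  85 252] 423 [ 24  87 253] 426 [ 26  81 254] 429 [ 27  77 254] 432 [ 27  73 254] 435 [ 27  73 254] 438 [ 29  83 255] 441 [ 16 150 143] 444 [ 17 149 145] 447 [ 18 148 246] 450 [ 25  94 252] 453 [ 25 102 255] 456 [ 15 149 229] 459 [  5 146  49] 462 [  6 151  44] 465 [  8 148  67] 468 [ 10 165  85] 471 [  7 152  57] 474 [  9 135 115]
```

View pics/c2.png

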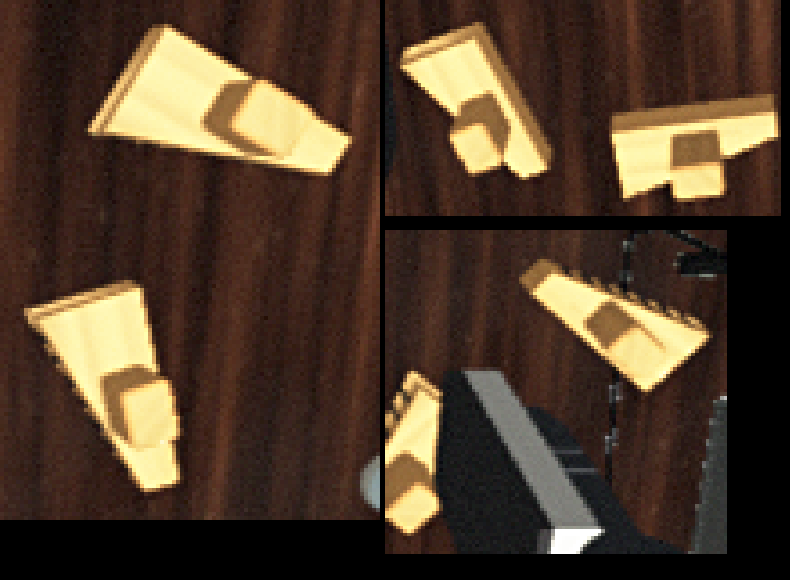

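```bash
cat >> h.py <<'E'
MOD=np.array([[40,-13.5],[40,26.5],[-40,.5],[-40,-13.5]])/1e3
def kab(P,M=MOD):
    P=np.asarray(P)[:,:2]; pc,mc=P.mean(0),M.mean(0); a,b=M-mc,P-pc
    th=np.arctan2((a[:,0]*b[:,1]-a[:,1]*b[:,0]).sum(),(a*b).sum()); R=np.array([[np.cos(th),-np.sin(th)],[np.sin(th),np.cos(th)]])
    t=pc-R@mc; res=np.linalg.norm(P-(M@R.T+t),axis=1)
    return t,np.degrees(th),res*1e3
E
python3 - <<'E'
from h import *
d=np.load("w1.npz");K,T=d["K"],d["T"]; im=cv2.imread("pics/w1.png")
def conv(c,o,s,off): return (np.array(c,float)-off+.0)/s+o-.5
W={"A":conv([(172,30),(100,131),(333,173),(350,138)],(385,75),4,(0,0)),
"B":conv([(142,292),(40,320),(147,490),(179,483)],(385,75),4,(0,0)),
"C":conv([(477,37),(405,68),(515,179),(540,173)],(235,245),3.6,(385,0)),
"D":conv([(612,131),(624,197),(777,136),(778,114)],(235,245),3.6,(385,0)),
"E":conv([(648,390),(710,333),(553,272),(537,297)],(385,215),3.6,(385,230))}
for k,p in W.items():
    t,th,r=kab(ray(K,T,p,.018)); print(k,t,round(th,1),r)
h=cv2.cvtColor(im,cv2.COLOR_BGR2HSV)
m=cv2.inRange(h,(0,0,110),(180,60,240)); m[:140]=0;m[230:]=0;m[:,:200]=0;m[:,370:]=0
m=cv2.morphologyEx(m,cv2.MORPH_CLOSE,np.ones((7,7)))
c=max(cv2.findContours(m,0,2)[0],key=cv2.contourArea); print(cv2.contourArea(c))
q=ray(K,T,c[:,0],.012)[:,:2]*1000
r=cv2.minAreaRect(q.astype(np.float32)); print(r)
E
```

```text
A [0.3745 0.2307] -120.1 [2.3844 1.1102 1.1224 1.7219]
B [0.4745 0.1989] -165.1 [1.7992 1.1284 1.6773 1.0349]
C [ 0.6469 -0.0542] -162.6 [0.8022 3.3108 1.5603 1.3494]
D [0.6674 0.047 ] -85.3 [0.6133 0.7522 1.3419 1.0188]
E [0.5895 0.2588] 48.4 [1.279  2.2866 0.2502 3.3848]
8170.0
((485.2625427246094, -4.3684234619140625), (96.8235855102539, 224.37979125976562), 4.322409152984619)
```

Request:
move_arm --jaw '[0,0,0,0]' --dp '[[-0.055,0.013,0.014],[-0.055,0.013,0.014],[-0.055,0.013,0.014],[-0.055,0.013,0.014]]' --rotation '[[0,0,-0.003],[0,0,-0.003],[0,0,-0.003],[0,0,-0.003]]'

```text
clock: 1.95
position: [0.6228, 0.0876, 0.2498]
tool_rot: [-3.142, -0.0, 3.139]
force: [0.0, -1.1, 1.6]
grip_width: 0.0853
```

```bash
python3 - <<'E'
from h import *
s=bot.observe(); print(s["position"],s["tool_rot"],s["qpos"],s["clock"])
K,T=cal("wrist"); im=grab_frame("wrist"); cv2.imwrite("pics/w2.png",im); np.savez("w2.npz",K=K,T=T)
def crop(P,w=110,hh=80,f=3.6):
    u,v=proj(K,T,P)[0].astype(int); x0,y0=max(0,min(640-w,u-w//2)),max(0,min(400-hh,v-hh//2))
    return cv2.resize(im[y0:y0+hh,x0:x0+w],None,fx=f,fy=f,interpolation=0),(x0,y0)
can=np.zeros((600,800,3),np.uint8)
for i,P in enumerate([(.6576,.167,.02),(.643,-.164,.02),(.647,-.054,.02),(.373,-.23,.03)]):
    c,o=crop(P); print(i,o); y,x=(i//2)*300,(i%2)*400; can[y:y+c.shape[0],x:x+c.shape[1]]=c
cv2.imwrite("pics/c3.png",can)
E
```

```text
[0.6228 0.0876 0.2498] [-3.1415 -0.0003  3.1388] [-0.3238  0.5141  0.1343  1.5743 -0.0756  1.0585  1.3985] 1.95
0 (np.int64(319), np.int64(150))
1 (np.int64(76), np.int64(140))
2 (np.int64(158), np.int64(143))
3 (0, 0)
```

View pics/c3.png

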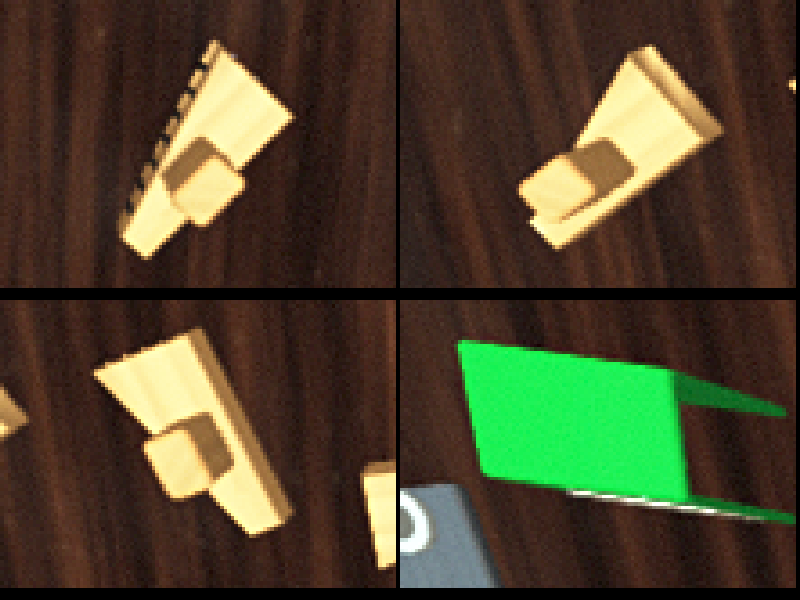

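```bash
python3 - <<'E'
from h import *
d=np.load("w2.npz");K,T=d["K"],d["T"]; im=cv2.imread("pics/w2.png")
def conv(c,o,s,off): return (np.array(c,float)-off)/s+o-.5
W={"F":conv([(293,117),(215,48),(124,236),(148,257)],(319,150),3.6,(0,0)),
"G":conv([(702,141),(633,58),(532,222),(557,248)],(76,140),3.6,(400,0)),
"C":conv([(190,336),(97,376),(250,534),(281,521)],(158,143),3.6,(0,300))}
for k,p in W.items():
    t,th,r=kab(ray(K,T,p,.018)); print(k,t,round(th,1),r)
# side-view blob centroids now: knock check
im=grab_frame("side"); K,T=cal("side")
for c in cv2.findContours(wood(im),0,2)[0]:
    a=cv2.contourArea(c)
    if 60<a<1500:
        M=cv2.moments(c); p=(M['m10']/M['m00'],M['m01']/M['m00']); q=ray(K,T,p,.015)[0]
        if q[0]>.3 and q[1]>-.4: print(np.round(p),a,q)
E
```

```text
F [0.6662 0.1643] 138.7 [1.2577 1.5797 1.3694 1.2176]
G [ 0.6515 -0.1664] 123.1 [1.818  1.4688 0.863  1.0253]
C [ 0.6463 -0.0525] -159.5 [1.0301 2.2523 1.3052 1.9551]
[284. 304.] 347.0 [0.5926 0.2628 0.015 ]
[374. 303.] 295.5 [0.3693 0.2248 0.015 ]
[337. 289.] 365.5 [0.4674 0.1957 0.015 ]
[267. 271.] 344.5 [0.6576 0.1673 0.015 ]
[274. 237.] 182.0 [0.6668 0.0403 0.015 ]
[289. 215.] 271.5 [ 0.6402 -0.0562  0.015 ]
[295. 191.] 223.5 [ 0.643  -0.1634  0.015 ]
```

```bash
python3 - <<'E'
from h import *
for n in ("w1","w2"):
    d=np.load(n+".npz");K,T=d["K"],d["T"]; im=cv2.imread(f"pics/{n}.png")
    h=cv2.cvtColor(im,cv2.COLOR_BGR2HSV); m=cv2.inRange(h,(0,0,100),(180,60,255))
    roi=np.zeros_like(m); box=[(.42,-.14,0),(.42,.13,0),(.56,.13,0),(.56,-.14,0)]
    cv2.fillPoly(roi,[proj(K,T,box).astype(int)],255); m&=roi
    m=cv2.morphologyEx(m,cv2.MORPH_CLOSE,np.ones((7,7)))
    c=max(cv2.findContours(m,0,2)[0],key=cv2.contourArea)
    q=ray(K,T,c[:,0],.012)[:,:2]*1000
    print(n,T[:3,3],cv2.minAreaRect(q.astype(np.float32)))
    # per-side line fits on central stretch, in frame turned by -4.3 deg
    a=np.radians(4.3); R=np.array([[np.cos(a),np.sin(a)],[-np.sin(a),np.cos(a)]]); z=(q-[486,-4])@R.T
    for ax,sg in((0,-1),(0,1),(1,-1),(1,1)):
        L=(47,112)[ax]; o=1-ax; s=z[(np.abs(z[:,ax]-sg*L)<7)&(np.abs(z[:,o])<(35 if ax else 95))]
        k=np.polyfit(s[:,o],s[:,ax],1); print("xy"[ax],sg,len(s),k[1],np.degrees(np.arctan(k[0])))
d=np.load("w1.npz"); print("box",ray(d["K"],d["T"],[(475,262),(479,300)],0.0),ray(d["K"],d["T"],[(475,262)],0.1))
plan((.4745,.1989,.10),105,jaw=100)
E
```

```text
w1 [0.3621 0.0529 0.4384] ((485.29412841796875, -4.4268951416015625), (96.8794174194336, 224.7290496826172), 4.327199459075928)
x -1 28 -47.00493595820981 -0.009130280862914977
x 1 25 46.405650621458726 0.08216119622917888
y -1 20 -111.92101421120968 -0.43819968280288085
y 1 6 111.20446484100033 -0.05373937501746261
w2 [0.5402 0.0888 0.3926] ((486.5126953125, -4.258369445800781), (97.6384048461914, 225.50851440429688), 5.270356178283691)
x -1 27 -46.44981072535178 -0.30530830504004947
x 1 25 47.28409895075605 -0.014443481352291064
y -1 30 -111.84006883305416 -0.04042304002154165
y 1 6 111.2654197324845 -0.05399271335406706
box [[0.6438 0.3204 0.    ]
 [0.7257 0.3392 0.    ]] [[0.5795 0.2593 0.1   ]]
"jaw": [100, 100, 100, 100, 100, 100, 100, 100] 
"dp": [[0.0233, 0.0172, 0.0231], [0.0258, 0.0132, 0.0231], [0.0276, 0.0089, 0.0231], [0.0287, 0.0042, 0.0231], [0.029, -0.0005, 0.0231], [0.0285, -0.0052, 0.0231], [0.0273, -0.0098, 0.0231], [0.0254, -0.0141, 0.023]] 
"rotation": [[0, 0, 0.052], [0, 0, 0.052], [0, 0, 0.052], [0, 0, 0.052], [0, 0, 0.052], [0, 0, 0.052], [0, 0, 0.052], [0, 0, 0.052]]
```

Request:
move_arm --jaw '[100,100,100,100,100,100,100,100,100]' --dp '[[0.023,0.017,0.023],[0.026,0.013,0.023],[0.028,0.009,0.023],[0.029,0.004,0.023],[0.029,-0.0005,0.023],[0.0285,-0.005,0.023],[0.027,-0.01,0.023],[0.025,-0.014,0.023],[0,0,0]]' --rotation '[[0,0,0.052],[0,0,0.052],[0,0,0.052],[0,0,0.052],[0,0,0.052],[0,0,0.052],[0,0,0.052],[0,0,0.052],[0,0,0]]'

```text
clock: 3.18
position: [0.4703, 0.1982, 0.1024]
tool_rot: [-3.139, 0.0, 1.833]
force: [0.9, 0.3, 0.6]
grip_width: 0.0517
```

```bash
python3 - <<'E'
from h import *
s=bot.observe(); print(s["position"],np.degrees(s["tool_rot"]),s["qpos"],s["grip_width"])
plan((.4745,.1989,.0215),105,jaw=100)
cv2.imwrite("pics/w3.png",grab_frame("wrist"))
E
```

```text
[0.4703 0.1982 0.1024] [-179.8488    0.0186  104.9985] [-0.8017  0.5716  0.3903  2.0201 -0.363   0.619   0.0938] 0.051735975462106676
"jaw": [100, 100] 
"dp": [[-0.0002, 0.0027, 0.0506], [-0.0003, 0.0026, 0.0505]] 
"rotation": [[0, 0, -0.0], [0, 0, -0.0]]
```

View pics/w3.png

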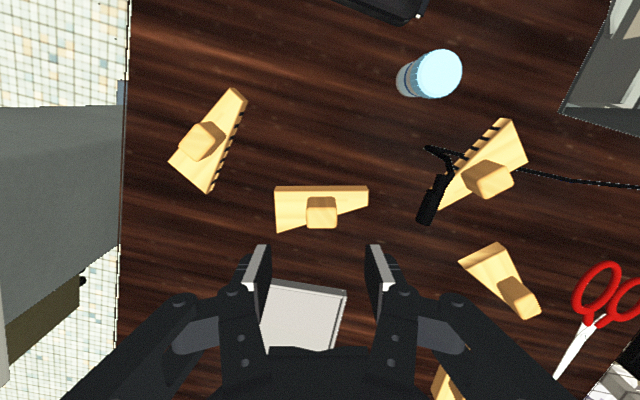

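Request:
move_arm --jaw '[100,100,100,255,255,255,255]' --dp '[[0,0.0027,0.05],[0,0.0027,0.05],[0,0,0],[0,0,0],[0,0,0],[0,0,0],[0,0,0]]' --rotation '[[0,0,0],[0,0,0],[0,0,0],[0,0,0],[0,0,0],[0,0,0],[0,0,0]]' --squeeze 50

```text
clock: 4.1
position: [0.4774, 0.1986, 0.0251]
tool_rot: [3.139, -0.0, 1.832]
force: [-1.1, -2.5, 9.3]
grip_width: 0.0229
```

```bash
cat >> h.py <<'E'
C0=np.array([.486,-.0043]); TY=4.25
def tray(x,y):
    a=np.radians(TY); return C0+np.array([[np.cos(a),-np.sin(a)],[np.sin(a),np.cos(a)]])@np.array([x,y])
def go(*wps,start=None):
    for w in wps: start=plan(w[0],w[1],jaw=w[2] if len(w)>2 else 255,start=start)
E
python3 - <<'E'
from h import *
s=bot.observe(); t=tray(0,.0905); print(t)
go(((*s["position"][:2],.075),105),((*t,.075),94.25),((*t,.034),94.25))
E
```

```text
[0.4793 0.086 ]
"jaw": [255] 
"dp": [[0.0, 0.0, -0.0623]] 
"rotation": [[0, 0, -0.0003]]
"jaw": [255, 255, 255] 
"dp": [[-0.0455, -0.0114, -0.0], [-0.0462, -0.0085, -0.0], [-0.0466, -0.0057, -0.0]] 
"rotation": [[0, 0, 0.0199], [0, 0, 0.0199], [0, 0, 0.02]]
"jaw": [255] 
"dp": [[0.0, 0.0, 0.0512]] 
"rotation": [[0, 0, -0.0]]
```

Request:
move_arm --jaw '[255,255,255,255,255,255]' --dp '[[0,0,-0.065],[-0.0455,-0.0115,0],[-0.046,-0.0085,0],[-0.0465,-0.0055,0],[0,0,0],[0,0,0]]' --rotation '[[0,0,0],[0,0,0.02],[0,0,0.02],[0,0,0.02],[0,0,0],[0,0,0]]'

```text
clock: 4.85
position: [0.4787, 0.0868, 0.0762]
tool_rot: [3.14, -0.001, 1.644]
force: [-1.7, 0.6, -0.7]
grip_width: 0.0234
```

```bash
python3 - <<'E'
from h import *
s=bot.observe(); print(s["position"],np.degrees(s["tool_rot"]),s["force"],s["grip_width"])
t=tray(0,.0905); go(((*t,.036),94.25))
im=grab_frame("wrist");K,T=cal("wrist"); cv2.imwrite("pics/w4.png",im[150:400,130:510]); np.savez("w4.npz",K=K,T=T)
E
```

```text
[0.4787 0.0868 0.0762] [179.9259  -0.0502  94.201 ] [-1.6637  0.5953 -0.7145] 0.02343579679132782
"jaw": [255] 
"dp": [[-0.0011, 0.0007, 0.0502]] 
"rotation": [[0, 0, -0.0003]]
```

View pics/w4.png

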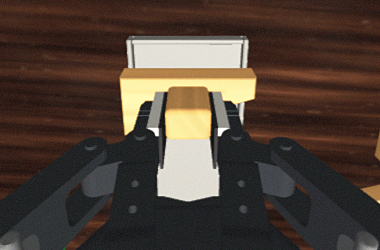

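```bash
python3 - <<'E'
from h import *
d=np.load("w4.npz");K,T=d["K"],d["T"]; im=cv2.imread("pics/w4.png")
print(im[60:90,20].tolist()[::2])
print("top",ray(K,T,[(130+150,150+79),(130+220,150+79)],.069)); print("bot",ray(K,T,[(130+150,150+69),(130+220,150+70)],.053))
print("ends top", ray(K,T,[(130+122,150+79),(130+256,150+79)],.069))
print("wall",ray(K,T,[(130+128,150+37),(130+248,150+38)],.012), tray(0,.112),tray(-.047,.112),tray(.047,.112))
print("tcp",tray(0,0),bot.observe()["position"])
E
```

```text
[[20, 31, 51], [22, 37, 59], [37, 44, 68], [33, 39, 65], [31, 45, 73], [30, 51, 80], [33, 43, 72], [23, 40, 67], [39, 46, 73], [24, 29, 51], [20, 25, 40], [23, 26, 42], [25, 32, 52], [22, 30, 54], [30, 35, 56]]
top [[0.4568 0.0996 0.069 ]
 [0.4973 0.1026 0.069 ]]
bot [[0.4549 0.0989 0.053 ]
 [0.4991 0.1015 0.053 ]]
ends top [[0.4407 0.0984 0.069 ]
 [0.518  0.1041 0.069 ]]
wall [[0.4328 0.1061 0.012 ]
 [0.5238 0.112  0.012 ]] [0.4777 0.1074] [0.4308 0.1039] [0.5246 0.1109]
tcp [ 0.486  -0.0043] [0.4786 0.0872 0.0759]
```

Request:
move_arm --jaw '[255,255,255,255]' --dp '[[-0.0005,0.0007,0.045],[0,0,0.013],[0,0,0],[0,0,0]]' --rotation '[[0,0,0],[0,0,0],[0,0,0],[0,0,0]]'

```text
clock: 5.4
position: [0.479, 0.0861, 0.0293]
tool_rot: [3.141, -0.0, 1.644]
force: [0.2, 0.2, -1.0]
grip_width: 0.023
```

Request:
move_arm --jaw '[255,255,255,255]' --dp '[[0,0,0.0015],[0.003,0,0],[0.002,0,0],[0,0,0]]' --rotation '[[0,0,0],[0,0,0],[0,0,0],[0,0,0]]'

```text
clock: 5.9
position: [0.4787, 0.0888, 0.0279]
tool_rot: [3.141, 0.001, 1.643]
force: [0.1, -7.9, 1.4]
grip_width: 0.023
```

Request:
move_arm --jaw '[100,100,100,100,100]' --dp '[[0,0,0],[0,0,0],[0,0,0],[0,0,-0.04],[0,0,-0.05]]' --rotation '[[0,0,0],[0,0,0],[0,0,0],[0,0,0],[0,0,0]]'

```text
clock: 6.52
position: [0.4781, 0.0895, 0.1001]
tool_rot: [-3.14, 0.0, 1.643]
force: [0.8, 0.2, 0.8]
grip_width: 0.0518
```

```bash
cat >> h.py <<'E'
WP=dict(A=(.3745,.2307,-120.1),B=(.4745,.1989,-165.1),C=(.6465,-.0533,-161),D=(.6674,.047,-85.3),E=(.5895,.2588,48.4),F=(.6662,.1643,138.7),G=(.6515,-.1664,123.1))
S0=dict(E=(.5926,.2628),A=(.3693,.2248),B=(.4674,.1957),F=(.6576,.1673),D=(.6668,.0403),C=(.6402,-.0562),G=(.643,-.1634))
def knock():
    im=grab_frame("side"); K,T=cal("side"); seen=[]
    for c in cv2.findContours(wood(im),0,2)[0]:
        a=cv2.contourArea(c)
        if 60<a<3000:
            M=cv2.moments(c); seen.append(ray(K,T,(M['m10']/M['m00'],M['m01']/M['m00']),.015)[0][:2])
    for k,v in S0.items():
        dd=np.linalg.norm(np.array(seen)-v,axis=1); print(k,round(dd.min()*1e3,1),end='; ')
    print()
    return im,seen
E
python3 - <<'E'
from h import *
s=bot.observe(); print(s["position"],np.degrees(s["tool_rot"]),s["clock"])
knock()
go(((.5895,.2588,.10),138.4,100),((.5895,.2588,.023),138.4,100))
E
```

```text
[0.4781 0.0895 0.1001] [-179.9097    0.0277   94.1371] 6.525
E 0.2; A 0.5; B 102.5; F 0.2; D 0.9; C 0.1; G 0.2; 
"jaw": [100, 100, 100, 100, 100] 
"dp": [[0.0402, 0.0303, 0.0011], [0.0351, 0.0362, 0.0011], [0.0291, 0.0411, 0.0011], [0.0224, 0.0451, 0.0012], [0.0151, 0.048, 0.0011]] 
"rotation": [[0, 0, -0.0492], [0, 0, -0.0492], [0, 0, -0.0493], [0, 0, -0.0492], [0, 0, -0.0493]]
"jaw": [100, 100] 
"dp": [[0.0, 0.0, 0.0481], [0.0, 0.0, 0.0482]] 
"rotation": [[0, 0, 0.0], [0, 0, 0.0]]
```

Request:
move_arm --jaw '[100,100,100,100,100,100,100]' --dp '[[0.04,0.03,0.001],[0.035,0.036,0.001],[0.029,0.041,0.001],[0.0225,0.045,0.001],[0.015,0.048,0.001],[0,0,0],[0,0,0.04]]' --rotation '[[0,0,-0.049],[0,0,-0.049],[0,0,-0.0495],[0,0,-0.0495],[0,0,-0.0495],[0,0,0],[0,0,0]]'

```text
clock: 7.45
position: [0.5886, 0.2587, 0.0649]
tool_rot: [3.139, 0.001, 2.417]
force: [0.4, -0.2, 0.3]
grip_width: 0.0516
```

```bash
python3 - <<'E'
from h import *
s=bot.observe(); print(s["position"],np.degrees(s["tool_rot"]),s["qpos"])
go(((.5895,.2588,.024),138.4,100))
cv2.imwrite("pics/w5.png",grab_frame("wrist")[100:400,100:540])
E
```

```text
[0.5886 0.2587 0.0649] [179.8258   0.0735 138.4679] [-0.6511  0.7657  0.2231  1.6779 -0.2342  0.7208  0.5337]
"jaw": [100] 
"dp": [[-0.0008, 0.0008, 0.0511]] 
"rotation": [[0, 0, 0.0004]]
```

View pics/w5.png

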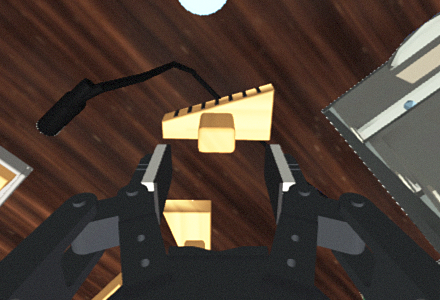

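Request:
move_arm --jaw '[100,100,255,255,255,255,255]' --dp '[[-0.0008,0.0008,0.05],[0,0,0],[0,0,0],[0,0,0],[0,0,0],[0,0,-0.03],[0,0,-0.035]]' --rotation '[[0,0,0],[0,0,0],[0,0,0],[0,0,0],[0,0,0],[0,0,0],[0,0,0]]'

```text
clock: 8.38
position: [0.5885, 0.2584, 0.0772]
tool_rot: [3.141, 0.0, 2.417]
force: [-0.5, 0.4, -0.2]
grip_width: 0.0228
```

```bash
python3 - <<'E'
from h import *
s=bot.observe(); print(s["position"],np.degrees(s["tool_rot"]),s["force"],s["grip_width"])
t=tray(0,.062); print(t);go(((*t,.079),94.2),((*t,.033),94.2))
E
```

```text
[0.5885 0.2584 0.0772] [179.9803   0.007  138.5019] [-0.5376  0.4268 -0.168 ] 0.02282856519218532
[0.4814 0.0575]
"jaw": [255, 255, 255, 255, 255] 
"dp": [[-0.0132, -0.0554, -0.0004], [-0.0216, -0.0526, -0.0005], [-0.0295, -0.0487, -0.0004], [-0.0366, -0.0436, -0.0005], [-0.0428, -0.0374, -0.0004]] 
"rotation": [[0, 0, 0.0492], [0, 0, 0.0492], [0, 0, 0.0492], [0, 0, 0.0493], [0, 0, 0.0492]]
"jaw": [255] 
"dp": [[-0.0, -0.0, 0.0575]] 
"rotation": [[0, 0, 0.0]]
```

Request:
move_arm --jaw '[255,255,255,255,255,255,255]' --dp '[[-0.013,-0.0555,-0.018],[-0.0215,-0.0525,0],[-0.0295,-0.0485,0],[-0.0365,-0.0435,0],[-0.043,-0.0375,0],[0,0,0],[0,0,0.018]]' --rotation '[[0,0,0.049],[0,0,0.049],[0,0,0.0495],[0,0,0.0495],[0,0,0.0495],[0,0,0],[0,0,0]]'

```text
clock: 9.25
position: [0.4827, 0.0585, 0.0765]
tool_rot: [3.138, -0.001, 1.644]
force: [0.9, -0.1, -0.6]
grip_width: 0.0231
```

```bash
python3 - <<'E'
from h import *
s=bot.observe(); print(s["position"],np.degrees(s["tool_rot"]),s["force"],s["grip_width"])
t=tray(0,.062); print(t);go(((*t,.030),94.2))
cv2.imwrite("pics/w6.png",grab_frame("wrist")[100:400,100:540])
E
```

```text
[0.4827 0.0585 0.0765] [179.8155  -0.0736  94.2086] [ 0.8821 -0.0653 -0.6351] 0.023081610878788586
[0.4814 0.0575]
"jaw": [255] 
"dp": [[-0.0011, -0.0017, 0.0582]] 
"rotation": [[0, 0, 0.0]]
```

View pics/w6.png

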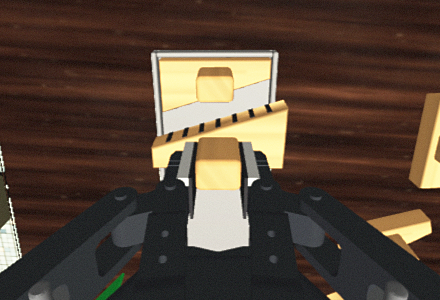

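Request:
move_arm --jaw '[255,255,255,255,255,255]' --dp '[[-0.001,-0.0015,0.04],[0,0,0.018],[0,0,0.0015],[0.002,0,0],[0.002,0,0],[0,0,0]]' --rotation '[[0,0,0],[0,0,0],[0,0,0],[0,0,0],[0,0,0],[0,0,0]]'

```text
clock: 10.05
position: [0.4802, 0.0604, 0.0282]
tool_rot: [3.141, -0.0, 1.644]
force: [-0.7, 0.1, -0.8]
grip_width: 0.023
```

Request:
move_arm --jaw '[255,255,255]' --dp '[[0.002,0,0],[0.0015,0,0],[0,0,0]]' --rotation '[[0,0,0],[0,0,0],[0,0,0]]'

```text
clock: 10.42
position: [0.48, 0.0622, 0.0282]
tool_rot: [3.141, 0.001, 1.643]
force: [0.7, -5.7, -0.7]
grip_width: 0.0229
```

Request:
move_arm --jaw '[100,100,100,100,100]' --dp '[[0,0,0],[0,0,0],[0,0,0],[0,0,-0.04],[0,0,-0.05]]' --rotation '[[0,0,0],[0,0,0],[0,0,0],[0,0,0],[0,0,0]]'

```text
clock: 11.05
position: [0.4794, 0.0626, 0.1005]
tool_rot: [-3.14, 0.0, 1.643]
force: [-0.7, 0.2, -0.1]
grip_width: 0.0517
```

```bash
python3 - <<'E'
from h import *
s=bot.observe(); print(s["position"],np.degrees(s["tool_rot"]),s["clock"])
knock()
go(((.3745,.2307,.10),150,100))
E
```

```text
[0.4794 0.0626 0.1005] [-179.905     0.0248   94.1294] 11.05
E 115.7; A 0.8; B 102.5; F 0.2; D 1.9; C 0.1; G 0.2; 
"jaw": [100, 100, 100, 100, 100, 100] 
"dp": [[0.0365, -0.0197, 0.001], [0.0392, -0.0135, 0.001], [0.0409, -0.007, 0.001], [0.0415, -0.0003, 0.001], [0.0409, 0.0064, 0.001], [0.0394, 0.013, 0.0011]] 
"rotation": [[0, 0, -0.0518], [0, 0, -0.0518], [0, 0, -0.0518], [0, 0, -0.0517], [0, 0, -0.0518], [0, 0, -0.0517]]
```

Request:
move_arm --jaw '[100,100,100,100,100,100,100,100]' --dp '[[0.0365,-0.0195,0.001],[0.039,-0.0135,0.001],[0.041,-0.007,0.001],[0.0415,0,0.001],[0.041,0.0065,0.001],[0.0395,0.013,0.001],[0,0,0],[0,0,0.04]]' --rotation '[[0,0,-0.052],[0,0,-0.052],[0,0,-0.052],[0,0,-0.0515],[0,0,-0.0515],[0,0,-0.0515],[0,0,0],[0,0,0]]'

```text
clock: 12.1
position: [0.3744, 0.2315, 0.0642]
tool_rot: [3.138, 0.002, 2.617]
force: [0.5, 1.3, -0.4]
grip_width: 0.0518
```

```bash
python3 - <<'E'
from h import *
s=bot.observe(); print(s["position"],np.degrees(s["tool_rot"]),s["qpos"])
go(((.3745,.2307,.0245),149.9,100))
knock()
E
```

```text
[0.3744 0.2315 0.0642] [179.7934   0.0865 149.9494] [-0.8091  0.5375  0.1553  2.2089 -0.2027  0.404   0.5574]
"jaw": [100] 
"dp": [[-0.0006, -0.0007, 0.0497]] 
"rotation": [[0, 0, 0.0003]]
E 115.7; A 2.0; B 103.7; F 0.2; D 0.1; C 0.2; G 0.0;
```

Request:
move_arm --jaw '[100,100,255,255,255,255,255]' --dp '[[-0.0005,-0.0005,0.05],[0,0,0],[0,0,0],[0,0,0],[0,0,0],[0,0,-0.04],[0,0,-0.045]]' --rotation '[[0,0,0],[0,0,0],[0,0,0],[0,0,0],[0,0,0],[0,0,0],[0,0,0]]'

```text
clock: 13.02
position: [0.3732, 0.2301, 0.0931]
tool_rot: [3.141, -0.0, 2.618]
force: [0.2, 0.6, -0.5]
grip_width: 0.023
```

```bash
python3 - <<'E'
from h import *
s=bot.observe(); print(s["position"],np.degrees(s["tool_rot"]),s["force"],s["grip_width"])
t=tray(0,.0355); print(t);go(((*t,.092),94.2),((*t,.030),94.2))
E
```

```text
[0.3732 0.2301 0.0931] [179.9805  -0.0001 150.0066] [ 0.2178  0.5773 -0.5056] 0.023007460852719732
[0.4834 0.0311]
"jaw": [255, 255, 255, 255, 255, 255] 
"dp": [[-0.0406, -0.0244, 0.0002], [-0.044, -0.0176, 0.0002], [-0.0463, -0.0102, 0.0002], [-0.0473, -0.0026, 0.0003], [-0.0471, 0.0051, 0.0002], [-0.0457, 0.0126, 0.0003]] 
"rotation": [[0, 0, 0.0517], [0, 0, 0.0517], [0, 0, 0.0517], [0, 0, 0.0516], [0, 0, 0.0517], [0, 0, 0.0516]]
"jaw": [255, 255] 
"dp": [[-0.0, 0.0, 0.0387], [-0.0, 0.0, 0.0388]] 
"rotation": [[0, 0, 0.0], [0, 0, 0.0]]
```

Request:
move_arm --jaw '[255,255,255,255,255,255,255,255]' --dp '[[-0.0405,-0.0245,0],[-0.044,-0.0175,0],[-0.0465,-0.01,0],[-0.0475,-0.0025,0],[-0.047,0.005,0],[-0.0455,0.0125,0],[0,0,0],[0,0,0.03]]' --rotation '[[0,0,0.0515],[0,0,0.0515],[0,0,0.0515],[0,0,0.0515],[0,0,0.0515],[0,0,0.0515],[0,0,0],[0,0,0]]'

```text
clock: 14.02
position: [0.4849, 0.0323, 0.069]
tool_rot: [3.138, -0.001, 1.649]
force: [0.9, 0.2, -1.2]
grip_width: 0.0235
```

```bash
python3 - <<'E'
from h import *
s=bot.observe(); print(s["position"],np.degrees(s["tool_rot"]),s["force"],s["grip_width"])
t=tray(0,.0355); print(t);go(((*t,.030),94.2))
E
```

```text
[0.4849 0.0323 0.069 ] [179.7966  -0.0757  94.4784] [ 0.8641  0.2384 -1.2004] 0.02345519108811027
[0.4834 0.0311]
"jaw": [255] 
"dp": [[-0.0013, -0.002, 0.0487]] 
"rotation": [[0, 0, 0.0015]]
```

Request:
move_arm --jaw '[255,255,255,255,255,255,255]' --dp '[[-0.001,-0.0018,0.035],[0,0,0.014],[0,0,0.0015],[0.002,0,0],[0.002,0,0],[0.0015,0,0],[0,0,0]]' --rotation '[[0,0,0.0015],[0,0,0],[0,0,0],[0,0,0],[0,0,0],[0,0,0],[0,0,0]]'

```text
clock: 14.9
position: [0.4826, 0.0348, 0.0274]
tool_rot: [3.14, 0.0, 1.643]
force: [0.6, -3.4, 8.0]
grip_width: 0.0229
```

Request:
move_arm --jaw '[255,255,255]' --dp '[[0,0,-0.0008],[0.0018,0,0],[0,0,0]]' --rotation '[[0,0,0],[0,0,0],[0,0,0]]'

```text
clock: 15.28
position: [0.4825, 0.035, 0.0277]
tool_rot: [3.141, 0.002, 1.642]
force: [2.2, -12.3, 2.0]
grip_width: 0.0228
```

Request:
move_arm --jaw '[100,100,100,100,100]' --dp '[[0,0,0],[0,0,0],[0,0,0],[0,0,-0.04],[0,0,-0.05]]' --rotation '[[0,0,0],[0,0,0],[0,0,0],[0,0,0],[0,0,0]]'

```text
clock: 15.9
position: [0.4815, 0.0364, 0.1]
tool_rot: [-3.14, 0.0, 1.643]
force: [0.0, 0.6, 0.6]
grip_width: 0.0517
```

```bash
python3 - <<'E'
from h import *
s=bot.observe(); print(s["position"],np.degrees(s["tool_rot"]),s["clock"])
knock()
go(((.6674,.047,.10),4.7,100))
E
```

```text
[0.4815 0.0364 0.1   ] [-179.9038    0.0154   94.142 ] 15.9
E 115.7; A 199.1; B 138.4; F 0.3; D 1.7; C 61.5; G 46.5; 
"jaw": [100, 100, 100, 100, 100, 100, 100, 100, 100, 100] 
"dp": [[-0.0003, 0.023, 0.0005], [0.0033, 0.0228, 0.0005], [0.0068, 0.022, 0.0005], [0.0101, 0.0207, 0.0006], [0.0132, 0.0189, 0.0005], [0.016, 0.0166, 0.0006], [0.0184, 0.0139, 0.0005], [0.0203, 0.0109, 0.0006], [0.0218, 0.0076, 0.0005], [0.0227, 0.0042, 0.0006]] 
"rotation": [[0, 0, 0.0497], [0, 0, 0.0497], [0, 0, 0.0497], [0, 0, 0.0496], [0, 0, 0.0497], [0, 0, 0.0496], [0, 0, 0.0497], [0, 0, 0.0496], [0, 0, 0.0497], [0, 0, 0.0496]]
```

```bash
python3 - <<'E'
from h import *
im,seen=knock(); print(np.array(seen).round(3).tolist())
cv2.imwrite("pics/s2.png",cv2.resize(im[130:325,200:420],(676,600),interpolation=2))
go(((.6662,.1643,.11),228.7,100))
E
```

```text
E 115.7; A 199.1; B 138.4; F 0.2; D 1.7; C 61.5; G 46.5; 
[[0.746, 0.272], [0.658, 0.167], [0.477, 0.058], [0.666, 0.042], [0.648, -0.117], [1.392, -0.238], [-0.391, -0.563], [1.383, -0.32], [1.372, -0.405], [-0.612, -1.004], [0.854, -0.705], [-0.613, -1.216], [0.982, -1.335]]
"jaw": [100, 100, 100, 100, 100, 100, 100, 100, 100, 100, 100, 100, 100, 100, 100] 
"dp": [[0.0095, 0.016, -0.0006], [0.0069, 0.0172, -0.0006], [0.0041, 0.0181, -0.0006], [0.0013, 0.0185, -0.0006], [-0.0016, 0.0185, -0.0006], [-0.0045, 0.018, -0.0006], [-0.0073, 0.0171, -0.0006], [-0.0098, 0.0157, -0.0006], [-0.0122, 0.014, -0.0007], [-0.0142, 0.012, -0.0006], [-0.0159, 0.0096, -0.0007], [-0.0172, 0.007, -0.0006], [-0.0181, 0.0042, -0.0007], [-0.0185, 0.0013, -0.0006], [-0.0186, -0.0016, -0.0007]] 
"rotation": [[0, 0, -0.0498], [0, 0, -0.0498], [0, 0, -0.0498], [0, 0, -0.0498], [0, 0, -0.0498], [0, 0, -0.0499], [0, 0, -0.0498], [0, 0, -0.0499], [0, 0, -0.0498], [0, 0, -0.0499], [0, 0, -0.0498], [0, 0, -0.0499], [0, 0, -0.0498], [0, 0, -0.0499], [0, 0, -0.0498]]
```

View pics/s2.png

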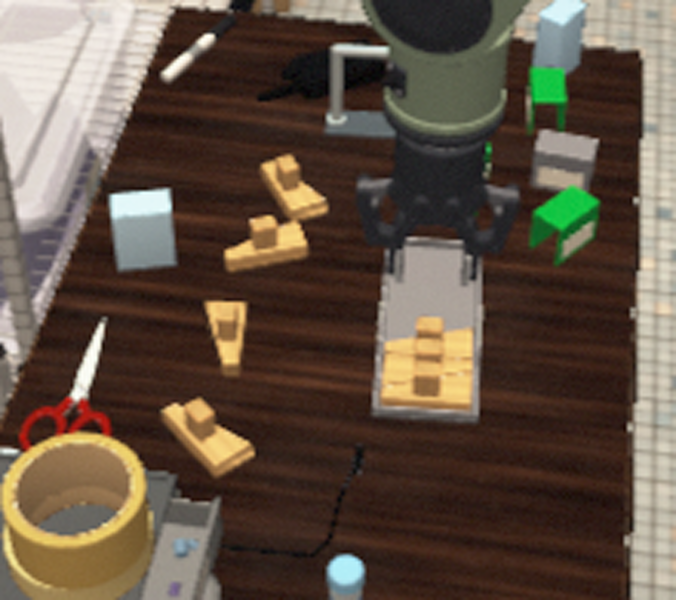

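Request:
move_arm --jaw '[100,100,100,100,100,100,100,100,100,100]' --dp '[[0.0095,0.016,-0.0006],[0.007,0.017,-0.0006],[0.004,0.018,-0.0006],[0.0015,0.0185,-0.0006],[-0.0015,0.0185,-0.0006],[-0.0045,0.018,-0.0006],[-0.0075,0.017,-0.0006],[-0.01,0.0155,-0.0006],[-0.012,0.014,-0.0006],[-0.014,0.012,-0.0006]]' --rotation '[[0,0,-0.05],[0,0,-0.05],[0,0,-0.05],[0,0,-0.05],[0,0,-0.05],[0,0,-0.05],[0,0,-0.05],[0,0,-0.05],[0,0,-0.05],[0,0,-0.05]]'

```text
clock: 17.25
position: [0.6031, 0.1222, 0.1038]
tool_rot: [3.141, -0.001, -3.064]
force: [-0.3, -0.6, -0.3]
grip_width: 0.052
```

```bash
python3 - <<'E'
from h import *
s=bot.observe(); print(s["position"],np.degrees(s["tool_rot"]),s["qpos"])
im=grab_frame("wrist");K,T=cal("wrist"); cv2.imwrite("pics/w7.png",im); np.savez("w7.npz",K=K,T=T)
print(proj(K,T,[(.64,-.054,.02),(.6515,-.1664,.02)]))
go(((.6662,.1643,.10),228.7,100))
E
```

```text
[0.6031 0.1222 0.1038] [ 179.9774   -0.0431 -175.5468] [-0.3118  0.6611  0.0236  1.7288 -0.022   0.7526  1.3714]
[[110.4242 224.7115]
 [-18.586  226.631 ]]
"jaw": [100, 100, 100, 100, 100] 
"dp": [[-0.0163, 0.0089, 0.001], [-0.0174, 0.0063, 0.001], [-0.0182, 0.0036, 0.001], [-0.0185, 0.0007, 0.001], [-0.0184, -0.0021, 0.001]] 
"rotation": [[0, 0, -0.0486], [0, 0, -0.0486], [0, 0, -0.0486], [0, 0, -0.0486], [0, 0, -0.0486]]
```

Request:
move_arm --jaw '[100,100,100,100,100,100,100]' --dp '[[-0.0165,0.009,0.001],[-0.0175,0.0065,0.001],[-0.018,0.0035,0.001],[-0.0185,0.0005,0.001],[-0.0185,-0.002,0.001],[0,0,0],[0,0,0.04]]' --rotation '[[0,0,-0.0485],[0,0,-0.0485],[0,0,-0.0485],[0,0,-0.0485],[0,0,-0.0485],[0,0,0],[0,0,0]]'

```text
clock: 18.18
position: [0.6663, 0.1617, 0.0696]
tool_rot: [-3.14, 0.003, -2.313]
force: [-0.3, 0.5, -1.0]
grip_width: 0.0522
```

```bash
python3 - <<'E'
from h import *
s=bot.observe(); print(s["position"],np.degrees(s["tool_rot"]),s["qpos"])
knock()
go(((.6662,.1643,.0245),228.7,100))
E
```

```text
[0.6663 0.1617 0.0696] [-179.918     0.1562 -132.5333] [-0.2229  0.8012 -0.1648  1.5337  0.1622  0.817   1.95  ]
E 115.2; A 199.2; B 138.5; F 0.4; D 127.8; C 63.9; G 43.8; 
"jaw": [100] 
"dp": [[-0.0055, 0.0003, 0.0494]] 
"rotation": [[0, 0, -0.0066]]
```

Request:
move_arm --jaw '[100,100,255,255,255,255,255]' --dp '[[-0.002,0.0003,0.05],[0,0,0.003],[0,0,0],[0,0,0],[0,0,0],[0,0,-0.04],[0,0,-0.045]]' --rotation '[[0,0,-0.005],[0,0,0],[0,0,0],[0,0,0],[0,0,0],[0,0,0],[0,0,0]]'

```text
clock: 19.1
position: [0.6663, 0.1631, 0.0953]
tool_rot: [3.141, -0.0, -2.292]
force: [0.4, -0.0, -1.1]
grip_width: 0.023
```

```bash
python3 - <<'E'
from h import *
s=bot.observe(); print(s["position"],np.degrees(s["tool_rot"]),s["force"],s["grip_width"])
t=tray(0,.0085); print(t);go(((*t,.092),94.2))
E
```

```text
[0.6663 0.1631 0.0953] [ 179.9921   -0.0092 -131.3363] [ 0.4151 -0.0112 -1.1016] 0.02299426551450751
[0.4854 0.0042]
"jaw": [255, 255, 255, 255, 255, 255, 255, 255, 255, 255, 255, 255, 255, 255, 255] 
"dp": [[0.0199, 0.0026, 0.0003], [0.0201, -0.0006, 0.0003], [0.0197, -0.0037, 0.0003], [0.0189, -0.0067, 0.0003], [0.0176, -0.0096, 0.0003], [0.0159, -0.0122, 0.0003], [0.0139, -0.0145, 0.0003], [0.0114, -0.0165, 0.0003], [0.0087, -0.0181, 0.0002], [0.0058, -0.0192, 0.0003], [0.0027, -0.0199, 0.0002], [-0.0004, -0.0201, 0.0003], [-0.0036, -0.0198, 0.0002], [-0.0066, -0.0189, 0.0003], [-0.0094, -0.0177, 0.0002]] 
"rotation": [[0, 0, 0.0498], [0, 0, 0.0498], [0, 0, 0.0498], [0, 0, 0.0498], [0, 0, 0.0498], [0, 0, 0.0498], [0, 0, 0.0498], [0, 0, 0.0498], [0, 0, 0.0498], [0, 0, 0.0498], [0, 0, 0.0498], [0, 0, 0.0498], [0, 0, 0.0498], [0, 0, 0.0498], [0, 0, 0.0498]]
```

Request:
move_arm --jaw '[255,255,255,255,255,255,255,255,255,255]' --dp '[[0.02,0.0025,0],[0.02,-0.0005,0],[0.0195,-0.0035,0],[0.019,-0.0065,0],[0.0175,-0.0095,0],[0.016,-0.012,0],[0.014,-0.0145,0],[0.0115,-0.0165,0],[0.0085,-0.018,0],[0.006,-0.019,0]]' --rotation '[[0,0,0.05],[0,0,0.05],[0,0,0.05],[0,0,0.05],[0,0,0.05],[0,0,0.05],[0,0,0.05],[0,0,0.05],[0,0,0.05],[0,0,0.05]]'

```text
clock: 20.35
position: [0.5455, 0.0582, 0.0948]
tool_rot: [3.14, 0.0, 2.415]
force: [-0.4, 0.2, -0.7]
grip_width: 0.0228
```

```bash
python3 - <<'E'
from h import *
s=bot.observe(); print(s["position"],np.degrees(s["tool_rot"]),s["force"],s["grip_width"])
t=tray(0,.0085); print(t);go(((*t,.08),94.2))
E
```

```text
[0.5455 0.0582 0.0948] [179.9203   0.0211 138.363 ] [-0.3911  0.1502 -0.7094] 0.022809414812369536
[0.4854 0.0042]
"jaw": [255, 255, 255, 255, 255] 
"dp": [[0.0023, -0.0201, 0.0037], [-0.0009, -0.0202, 0.0037], [-0.0039, -0.0198, 0.0037], [-0.007, -0.0189, 0.0037], [-0.0098, -0.0177, 0.0038]] 
"rotation": [[0, 0, 0.0491], [0, 0, 0.0491], [0, 0, 0.0491], [0, 0, 0.049], [0, 0, 0.0491]]
```

Request:
move_arm --jaw '[255,255,255,255,255,255,255,255]' --dp '[[0.0025,-0.02,0.001],[-0.001,-0.02,0.001],[-0.004,-0.02,0.001],[-0.007,-0.019,0.001],[-0.01,-0.0175,0.001],[0,0,0],[0,0,0.02],[0,0,0]]' --rotation '[[0,0,0.049],[0,0,0.049],[0,0,0.049],[0,0,0.049],[0,0,0.049],[0,0,0],[0,0,0],[0,0,0]]'

```text
clock: 21.35
position: [0.4857, 0.0042, 0.0727]
tool_rot: [-3.14, -0.0, 1.653]
force: [-0.6, -0.2, -0.5]
grip_width: 0.0228
```

```bash
python3 - <<'E'
from h import *
s=bot.observe(); print(s["position"],np.degrees(s["tool_rot"]),s["force"],s["grip_width"])
t=tray(0,.0085); print(t);go(((*t,.030),94.2))
E
```

```text
[0.4857 0.0042 0.0727] [-179.9126   -0.0158   94.7367] [-0.5983 -0.1906 -0.4723] 0.022848312885507555
[0.4854 0.0042]
"jaw": [255] 
"dp": [[-0.0, -0.0004, 0.0534]] 
"rotation": [[0, 0, 0.003]]
```

Request:
move_arm --jaw '[255,255,255,255,255,255,255]' --dp '[[0,-0.0004,0.04],[0,0,0.0135],[0,0,0.001],[0.002,0,0],[0.002,0,0],[0.0015,0,0],[0,0,0]]' --rotation '[[0,0,0.003],[0,0,0],[0,0,0],[0,0,0],[0,0,0],[0,0,0],[0,0,0]]'

```text
clock: 22.22
position: [0.4857, 0.0077, 0.0306]
tool_rot: [3.141, 0.001, 1.642]
force: [-0.1, -5.3, 0.0]
grip_width: 0.0229
```

Request:
move_arm --jaw '[255,255,255,255]' --dp '[[0,0,0.0025],[0,0,0.0005],[0.001,0,0],[0,0,0]]' --rotation '[[0,0,0],[0,0,0],[0,0,0],[0,0,0]]'

```text
clock: 22.72
position: [0.4856, 0.0077, 0.0292]
tool_rot: [3.14, 0.001, 1.64]
force: [-7.4, -11.1, 36.5]
grip_width: 0.0228
```

Request:
move_arm --jaw '[255,255,100,100,100,100,100]' --dp '[[0,0,-0.0025],[0,0,0],[0,0,0],[0,0,0],[0,0,0],[0,0,-0.04],[0,0,-0.05]]' --rotation '[[0,0,0],[0,0,0],[0,0,0],[0,0,0],[0,0,0],[0,0,0],[0,0,0]]'

```text
clock: 23.6
position: [0.4847, 0.0089, 0.1024]
tool_rot: [-3.14, 0.0, 1.641]
force: [-0.2, 0.5, 0.3]
grip_width: 0.0519
```

```bash
python3 - <<'E'
from h import *
s=bot.observe(); print(s["position"],np.degrees(s["tool_rot"]),s["clock"])
go(((.60,-.02,.20),150,100))
E
```

```text
[0.4847 0.0089 0.1024] [-179.9043    0.0109   94.0484] 23.6
"jaw": [100, 100, 100, 100, 100, 100] 
"dp": [[-0.0077, 0.0235, -0.0203], [-0.0114, 0.022, -0.0203], [-0.0148, 0.0198, -0.0204], [-0.0179, 0.0172, -0.0203], [-0.0204, 0.014, -0.0204], [-0.0224, 0.0106, -0.0203]] 
"rotation": [[0, 0, -0.0518], [0, 0, -0.0518], [0, 0, -0.0518], [0, 0, -0.0518], [0, 0, -0.0518], [0, 0, -0.0518]]
```

Request:
move_arm --jaw '[100,100,100,100,100,100,100]' --dp '[[-0.0075,0.0235,-0.02],[-0.0115,0.022,-0.02],[-0.015,0.02,-0.02],[-0.018,0.017,-0.02],[-0.0205,0.014,-0.02],[-0.0225,0.0105,-0.02],[0,0,0]]' --rotation '[[0,0,-0.052],[0,0,-0.052],[0,0,-0.052],[0,0,-0.052],[0,0,-0.052],[0,0,-0.052],[0,0,0]]'

```text
clock: 24.48
position: [0.6019, -0.0206, 0.1987]
tool_rot: [3.14, 0.002, 2.622]
force: [-0.5, -0.2, -0.7]
grip_width: 0.0516
```

```bash
python3 - <<'E'
from h import *
s=bot.observe(); print(s["position"],np.degrees(s["tool_rot"]),s["qpos"],s["clock"])
K,T=cal("wrist"); im=grab_frame("wrist"); cv2.imwrite("pics/w8.png",im); np.savez("w8.npz",K=K,T=T)
def crop(P,w=110,hh=82,f=3.6):
    u,v=proj(K,T,P)[0].astype(int); print(u,v); x0,y0=max(0,min(640-w,u-w//2)),max(0,min(400-hh,v-hh//2))
    return cv2.resize(im[y0:y0+hh,x0:x0+w],None,fx=f,fy=f,interpolation=0),(x0,y0)
can=np.zeros((600,800,3),np.uint8)
for i,P in enumerate([(.645,-.075,.02),(.6515,-.1664,.02),(.6674,.047,.02),(.48,.03,.02)]):
    c,o=crop(P); print(i,o); y,x=(i//2)*300,(i%2)*400; can[y:y+c.shape[0],x:x+c.shape[1]]=c
cv2.imwrite("pics/c4.png",can)
E
```

```text
[ 0.6019 -0.0206  0.1987] [179.9369   0.0884 150.2322] [-0.2305  0.5321  0.2408  1.7074 -0.1531  0.9186  1.1225] 24.475
295 225
0 (np.int64(240), np.int64(184))
237 261
1 (np.int64(182), np.int64(220))
392 194
2 (np.int64(337), np.int64(153))
299 50
3 (np.int64(244), np.int64(9))
```

View pics/c4.png

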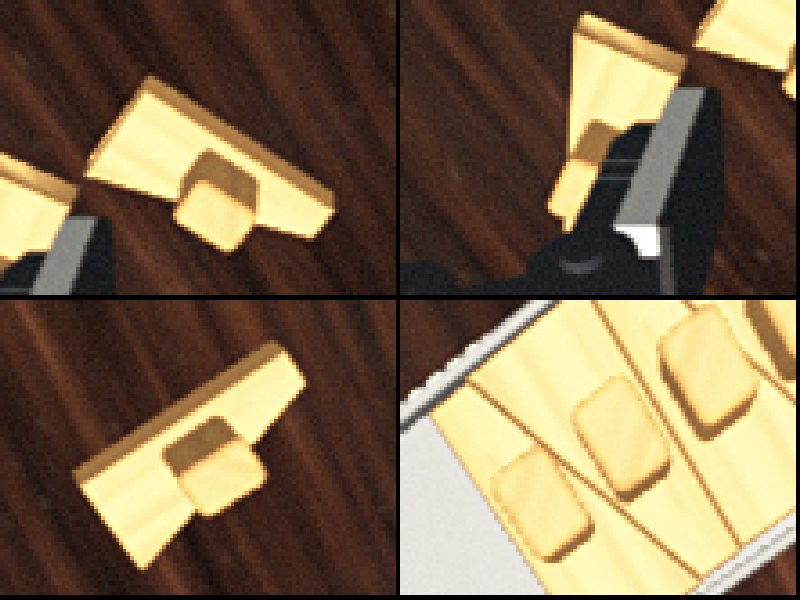

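```bash
python3 - <<'E'
from h import *
d=np.load("w8.npz");K,T=d["K"],d["T"]
def conv(c,o,s,off): return (np.array(c,float)-off)/s+o-.5
W={"C":conv([(148,95),(88,176),(316,239),(331,212)],(240,184),3.6,(0,0)),
"D":conv([(82,487),(142,569),(305,383),(283,358)],(337,153),3.6,(0,300))}
for k,p in W.items():
    t,th,r=kab(ray(K,T,p,.018)); print(k,t,round(th,1),r)
    if k=="C": tC,thC=t,th
g=ray(K,T,conv([(680,77),(578,42)],(182,220),3.6,(400,0)),.018)[:,:2]; print("G meas",g)
a=np.radians(123.1); R=np.array([[np.cos(a),-np.sin(a)],[np.sin(a),np.cos(a)]]); print("G pred",MOD[:2]@R.T+[.6515,-.1664])
go(((*tC,.10),(thC-90)%360,100))
E
```

```text
C [ 0.6586 -0.0752] -154.9 [1.609  1.4261 0.9711 2.2192]
D [0.6681 0.0464] -84.0 [1.3341 1.9945 1.0012 2.5544]
G meas [[ 0.6405 -0.1264]
 [ 0.6115 -0.1497]]
G pred [[ 0.641  -0.1255]
 [ 0.6075 -0.1474]]
"jaw": [100, 100, 100, 100] 
"dp": [[-0.0242, -0.0059, 0.0306], [-0.0248, -0.0021, 0.0306], [-0.0249, 0.0017, 0.0306], [-0.0243, 0.0055, 0.0305]] 
"rotation": [[0, 0, 0.0486], [0, 0, 0.0487], [0, 0, 0.0486], [0, 0, 0.0487]]
```

Request:
move_arm --jaw '[100,100,100,100,100,100]' --dp '[[-0.024,-0.006,0.0305],[-0.025,-0.002,0.0305],[-0.025,0.0015,0.0305],[-0.0245,0.0055,0.0305],[0,0,0],[0,0,0.04]]' --rotation '[[0,0,0.0485],[0,0,0.0485],[0,0,0.0485],[0,0,0.0485],[0,0,0],[0,0,0]]'

```text
clock: 25.28
position: [0.6594, -0.0748, 0.0697]
tool_rot: [3.139, 0.001, 2.013]
force: [0.8, 0.5, 0.4]
grip_width: 0.0519
```

```bash
python3 - <<'E'
from h import *
s=bot.observe(); print(s["position"],np.degrees(s["tool_rot"]),s["qpos"])
go(((.6586,-.0752,.0245),115.1,100))
E
```

```text
[ 0.6594 -0.0748  0.0697] [179.8611   0.0794 115.33  ] [-0.1883  0.8035  0.3387  1.6194 -0.3484  0.776   0.7466]
"jaw": [100] 
"dp": [[-0.0001, -0.0012, 0.0565]] 
"rotation": [[0, 0, 0.0013]]
```

Request:
move_arm --jaw '[100,100,255,255,255,255,255,255]' --dp '[[0,-0.0005,0.04],[0,0,0.016],[0,0,0],[0,0,0],[0,0,0],[0,0,0],[0,0,-0.04],[0,0,-0.045]]' --rotation '[[0,0,0.001],[0,0,0],[0,0,0],[0,0,0],[0,0,0],[0,0,0],[0,0,0],[0,0,0]]'

```text
clock: 26.28
position: [0.6582, -0.0753, 0.0926]
tool_rot: [-3.141, -0.0, 2.009]
force: [0.9, -0.1, -0.8]
grip_width: 0.0233
```

```bash
python3 - <<'E'
from h import *
s=bot.observe(); print(s["position"],np.degrees(s["tool_rot"]),s["force"],s["grip_width"])
t=tray(0,-.0190); print(t);go(((*t,.092),94.2))
E
```

```text
[ 0.6582 -0.0753  0.0926] [-179.9759   -0.0082  115.1114] [ 0.8774 -0.0553 -0.8321] 0.023329460011707947
[ 0.4874 -0.0232]
"jaw": [255, 255, 255, 255] 
"dp": [[0.0374, -0.0414, 0.0002], [0.0335, -0.0447, 0.0002], [0.0292, -0.0475, 0.0001], [0.0248, -0.05, 0.0002]] 
"rotation": [[0, 0, 0.029], [0, 0, 0.0291], [0, 0, 0.029], [0, 0, 0.0291]]
```

Request:
move_arm --jaw '[255,255,255,255,255,255,255]' --dp '[[0.0375,-0.0415,0],[0.0335,-0.0445,0],[0.029,-0.0475,0],[0.025,-0.05,0],[0,0,0],[0,0,0.03],[0,0,0]]' --rotation '[[0,0,0.029],[0,0,0.029],[0,0,0.029],[0,0,0.029],[0,0,0],[0,0,0],[0,0,0]]'

```text
clock: 27.15
position: [0.4877, -0.0233, 0.0671]
tool_rot: [-3.141, -0.0, 1.645]
force: [0.3, -0.3, -1.1]
grip_width: 0.023
```

```bash
python3 - <<'E'
from h import *
s=bot.observe(); print(s["position"],np.degrees(s["tool_rot"]),s["force"],s["grip_width"])
t=tray(0,-.019); print(t);go(((*t,.030),94.2))
E
```

```text
[ 0.4877 -0.0233  0.0671] [-179.9436   -0.0024   94.2504] [ 0.3475 -0.3475 -1.109 ] 0.02299703459601617
[ 0.4874 -0.0232]
"jaw": [255] 
"dp": [[0.0001, -0.0004, 0.0464]] 
"rotation": [[0, 0, 0.0003]]
```

Request:
move_arm --jaw '[255,255,255,255,255,255,255]' --dp '[[0,-0.0004,0.035],[0,0,0.013],[0,0,0],[0.002,0,0],[0.002,0,0],[0.0015,0,0],[0,0,0]]' --rotation '[[0,0,0],[0,0,0],[0,0,0],[0,0,0],[0,0,0],[0,0,0],[0,0,0]]'

```text
clock: 28.02
position: [0.4871, -0.0186, 0.0293]
tool_rot: [3.141, -0.0, 1.645]
force: [-0.1, -0.5, -1.0]
grip_width: 0.0228
```

Request:
move_arm --jaw '[255,255,255,255]' --dp '[[0.001,0,0.001],[0.0015,0,0],[0.001,0,0],[0,0,0]]' --rotation '[[0,0,0],[0,0,0],[0,0,0],[0,0,0]]'

```text
clock: 28.52
position: [0.4872, -0.0178, 0.0284]
tool_rot: [3.141, 0.002, 1.643]
force: [1.0, -11.2, -0.3]
grip_width: 0.0229
```

Request:
move_arm --jaw '[100,100,100,100,100]' --dp '[[0,0,0],[0,0,0],[0,0,0],[0,0,-0.04],[0,0,-0.06]]' --rotation '[[0,0,0],[0,0,0],[0,0,0],[0,0,0],[0,0,0]]'

```text
clock: 29.15
position: [0.486, -0.0161, 0.1086]
tool_rot: [-3.139, 0.0, 1.645]
force: [0.0, 0.2, 0.7]
grip_width: 0.0517
```

```bash
python3 - <<'E'
from h import *
s=bot.observe(); print(s["position"],np.degrees(s["tool_rot"]),s["clock"])
im,seen=knock(); print(np.array(seen).round(3).tolist()[:6])
go(((.6515,-.1664,.11),213.1,100))
E
```

```text
[ 0.486  -0.0161  0.1086] [-179.8604    0.0103   94.2266] 29.15
E 152.9; A 221.4; B 162.9; F 125.4; D 1.9; C 101.8; G 0.2; 
[[0.745, 0.272], [0.666, 0.042], [0.481, 0.033], [0.643, -0.164], [1.391, -0.236], [-0.392, -0.567]]
"jaw": [100, 100, 100, 100, 100, 100, 100, 100, 100, 100, 100, 100, 100] 
"dp": [[-0.0155, 0.0146, 0.0004], [-0.0176, 0.012, 0.0004], [-0.0193, 0.009, 0.0004], [-0.0205, 0.0058, 0.0004], [-0.0212, 0.0025, 0.0004], [-0.0213, -0.0009, 0.0004], [-0.0209, -0.0043, 0.0004], [-0.0199, -0.0076, 0.0003], [-0.0185, -0.0106, 0.0004], [-0.0165, -0.0134, 0.0003], [-0.0142, -0.0159, 0.0004], [-0.0115, -0.018, 0.0003], [-0.0085, -0.0196, 0.0004]] 
"rotation": [[0, 0, -0.0508], [0, 0, -0.0508], [0, 0, -0.0508], [0, 0, -0.0508], [0, 0, -0.0508], [0, 0, -0.0508], [0, 0, -0.0508], [0, 0, -0.0509], [0, 0, -0.0508], [0, 0, -0.0509], [0, 0, -0.0508], [0, 0, -0.0509], [0, 0, -0.0508]]
```

Request:
move_arm --jaw '[100,100,100,100,100,100,100,100,100,100]' --dp '[[-0.0155,0.0145,0],[-0.0175,0.012,0],[-0.0195,0.009,0],[-0.0205,0.006,0],[-0.021,0.0025,0],[-0.0215,-0.001,0],[-0.021,-0.0045,0],[-0.02,-0.0075,0],[-0.0185,-0.0105,0],[-0.0165,-0.0135,0]]' --rotation '[[0,0,-0.051],[0,0,-0.051],[0,0,-0.051],[0,0,-0.051],[0,0,-0.051],[0,0,-0.051],[0,0,-0.051],[0,0,-0.051],[0,0,-0.051],[0,0,-0.051]]'

```text
clock: 30.45
position: [0.6133, -0.1312, 0.1082]
tool_rot: [3.141, -0.0, -3.031]
force: [0.2, -0.1, -0.6]
grip_width: 0.0517
```

```bash
python3 - <<'E'
from h import *
s=bot.observe(); print(s["position"],np.degrees(s["tool_rot"]),s["qpos"])
go(((.6515,-.1664,.10),213.1,100))
E
```

```text
[ 0.6133 -0.1312  0.1082] [ 179.9871   -0.0095 -173.6583] [ 0.0994  0.6705  0.0254  1.6938 -0.0227  0.7778  1.817 ]
"jaw": [100, 100, 100] 
"dp": [[-0.0142, -0.0163, 0.0034], [-0.0115, -0.0183, 0.0035], [-0.0085, -0.0199, 0.0034]] 
"rotation": [[0, 0, -0.0496], [0, 0, -0.0495], [0, 0, -0.0496]]
```

Request:
move_arm --jaw '[100,100,100,100,100,100]' --dp '[[-0.014,-0.0165,0.0035],[-0.0115,-0.0185,0.0035],[-0.0085,-0.02,0.0035],[0,0,0],[0,0,0.04],[0,0,0]]' --rotation '[[0,0,-0.0495],[0,0,-0.0495],[0,0,-0.0495],[0,0,0],[0,0,0],[0,0,0]]'

```text
clock: 31.2
position: [0.6492, -0.1657, 0.0662]
tool_rot: [3.139, -0.003, -2.572]
force: [-0.2, 0.6, 0.1]
grip_width: 0.0518
```

```bash
python3 - <<'E'
from h import *
s=bot.observe(); print(s["position"],np.degrees(s["tool_rot"]),s["qpos"])
go(((.6515,-.1664,.0245),213.1,100))
K,T=cal("wrist"); im=grab_frame("wrist"); print(proj(K,T,[(.6515,-.1664,.046)]))
h=cv2.cvtColor(im,cv2.COLOR_BGR2HSV); m=cv2.inRange(h,(8,50,240),(32,160,255)); m[:150]=0
for c in cv2.findContours(m,0,2)[0]:
    if cv2.contourArea(c)>150: print(cv2.contourArea(c),cv2.boundingRect(c))
E
```

```text
[ 0.6492 -0.1657  0.0662] [ 179.8396   -0.1548 -147.3639] [ 0.2201  0.7852 -0.0927  1.5783  0.0922  0.7862  2.2293]
"jaw": [100] 
"dp": [[-0.0019, -0.0022, 0.0521]] 
"rotation": [[0, 0, -0.0026]]
[[314.4117 238.9823]]
174.5 (523, 348, 30, 21)
3105.0 (260, 187, 109, 63)
849.0 (607, 168, 33, 54)
947.0 (593, 150, 45, 50)
```

Request:
move_arm --jaw '[100,100,255,255,255,255,255,255]' --dp '[[-0.001,-0.0015,0.04],[0,0,0.012],[0,0,0],[0,0,0],[0,0,0],[0,0,0],[0,0,-0.04],[0,0,-0.045]]' --rotation '[[0,0,-0.0025],[0,0,0],[0,0,0],[0,0,0],[0,0,0],[0,0,0],[0,0,0],[0,0,0]]'

```text
clock: 32.25
position: [0.652, -0.1673, 0.0953]
tool_rot: [3.141, -0.0, -2.562]
force: [1.4, -0.6, -0.8]
grip_width: 0.0227
```

```bash
python3 - <<'E'
from h import *
s=bot.observe(); print(s["position"],np.degrees(s["tool_rot"]),s["force"],s["grip_width"])
t=tray(0,-.0460); print(t);go(((*t,.092),94.2))
E
```

```text
[ 0.652  -0.1673  0.0953] [ 179.9787   -0.0259 -146.7938] [ 1.4031 -0.6279 -0.7987] 0.02269086813438266
[ 0.4894 -0.0502]
"jaw": [255, 255, 255, 255, 255, 255, 255, 255, 255, 255, 255, 255, 255] 
"dp": [[0.0069, 0.018, 0.0003], [0.0097, 0.0167, 0.0003], [0.0122, 0.0149, 0.0003], [0.0144, 0.0128, 0.0003], [0.0163, 0.0103, 0.0003], [0.0177, 0.0076, 0.0003], [0.0187, 0.0047, 0.0003], [0.0192, 0.0016, 0.0003], [0.0192, -0.0014, 0.0004], [0.0187, -0.0045, 0.0003], [0.0178, -0.0074, 0.0004], [0.0164, -0.0101, 0.0003], [0.0145, -0.0127, 0.0004]] 
"rotation": [[0, 0, 0.0509], [0, 0, 0.0509], [0, 0, 0.0508], [0, 0, 0.0509], [0, 0, 0.0508], [0, 0, 0.0509], [0, 0, 0.0508], [0, 0, 0.0509], [0, 0, 0.0508], [0, 0, 0.0509], [0, 0, 0.0508], [0, 0, 0.0509], [0, 0, 0.0508]]
```

Request:
move_arm --jaw '[255,255,255,255,255,255,255,255,255,255]' --dp '[[0.007,0.018,0],[0.0095,0.0165,0],[0.012,0.015,0],[0.0145,0.013,0],[0.0165,0.0105,0],[0.0175,0.0075,0],[0.0185,0.0045,0],[0.019,0.0015,0],[0.019,-0.0015,0],[0.0185,-0.0045,0]]' --rotation '[[0,0,0.051],[0,0,0.051],[0,0,0.051],[0,0,0.051],[0,0,0.051],[0,0,0.051],[0,0,0.051],[0,0,0.051],[0,0,0.051],[0,0,0.051]]'

```text
clock: 33.5
position: [0.5278, -0.0769, 0.0949]
tool_rot: [3.141, 0.0, 2.114]
force: [-0.5, 0.6, -0.5]
grip_width: 0.0228
```

```bash
python3 - <<'E'
from h import *
s=bot.observe(); print(s["position"],np.degrees(s["tool_rot"]),s["force"],s["grip_width"])
t=tray(0,-.0460); print(t);go(((*t,.092),94.2))
E
```

```text
[ 0.5278 -0.0769  0.0949] [179.9409   0.0057 121.1089] [-0.4636  0.6302 -0.5028] 0.02277127932815721
[ 0.4894 -0.0502]
"jaw": [255, 255, 255] 
"dp": [[0.0178, -0.0079, 0.0012], [0.0164, -0.0106, 0.0012], [0.0145, -0.013, 0.0013]] 
"rotation": [[0, 0, 0.0498], [0, 0, 0.0498], [0, 0, 0.0499]]
```

Request:
move_arm --jaw '[255,255,255,255,255,255]' --dp '[[0.018,-0.008,0],[0.0165,-0.0105,0],[0.0145,-0.013,0],[0,0,0],[0,0,0.03],[0,0,0]]' --rotation '[[0,0,0.05],[0,0,0.05],[0,0,0.05],[0,0,0],[0,0,0],[0,0,0]]'

```text
clock: 34.25
position: [0.4892, -0.0509, 0.0698]
tool_rot: [-3.14, -0.0, 1.651]
force: [0.8, -0.5, -0.7]
grip_width: 0.0224
```

```bash
python3 - <<'E'
from h import *
s=bot.observe(); print(s["position"],np.degrees(s["tool_rot"]),s["force"],s["grip_width"])
t=tray(0,-.0460); print(t);go(((*t,.0315),94.2))
E
```

```text
[ 0.4892 -0.0509  0.0698] [-179.9287   -0.0148   94.5706] [ 0.8174 -0.5062 -0.6603] 0.02244565978709313
[ 0.4894 -0.0502]
"jaw": [255] 
"dp": [[0.0008, 0.0003, 0.0479]] 
"rotation": [[0, 0, 0.0021]]
```

Request:
move_arm --jaw '[255,255,255,255,255,255,255,255]' --dp '[[0.001,0,0.035],[0,0,0.0125],[0,0,0.001],[0.002,0,0],[0.002,0,0],[0.0015,0,0],[0.001,0,0],[0,0,0]]' --rotation '[[0,0,0.002],[0,0,0],[0,0,0],[0,0,0],[0,0,0],[0,0,0],[0,0,0],[0,0,0]]'

```text
clock: 35.25
position: [0.4895, -0.0474, 0.0325]
tool_rot: [3.139, 0.004, 1.639]
force: [-0.6, -18.3, 3.3]
grip_width: 0.0229
```

Request:
move_arm --jaw '[255,255,255]' --dp '[[-0.001,0,0.0015],[0,0,0.001],[0,0,0]]' --rotation '[[0,0,0],[0,0,0],[0,0,0]]'

```text
clock: 35.62
position: [0.4901, -0.0474, 0.0307]
tool_rot: [3.139, 0.003, 1.64]
force: [0.6, -13.6, 8.6]
grip_width: 0.0228
```

Request:
move_arm --jaw '[100,100,100,100,100]' --dp '[[0,0,0],[0,0,0],[0,0,0],[0,0,-0.04],[0,0,-0.05]]' --rotation '[[0,0,0],[0,0,0],[0,0,0],[0,0,0],[0,0,0]]'

```text
clock: 36.25
position: [0.4884, -0.0454, 0.102]
tool_rot: [-3.14, 0.0, 1.642]
force: [0.6, -0.8, 0.1]
grip_width: 0.0519
```

```bash
python3 - <<'E'
from h import *
s=bot.observe(); print(s["position"],np.degrees(s["tool_rot"]),s["clock"])
go(((.6678,.0467,.10),185.4,100))
E
```

```text
[ 0.4884 -0.0454  0.102 ] [-179.8973    0.       94.0543] 36.25
"jaw": [100, 100, 100, 100, 100, 100, 100, 100, 100, 100] 
"dp": [[0.0099, 0.0232, 0.0002], [0.0061, 0.0245, 0.0003], [0.0021, 0.0251, 0.0002], [-0.0019, 0.0251, 0.0003], [-0.0059, 0.0245, 0.0002], [-0.0097, 0.0233, 0.0003], [-0.0132, 0.0215, 0.0002], [-0.0165, 0.0191, 0.0003], [-0.0193, 0.0162, 0.0002], [-0.0216, 0.013, 0.0003]] 
"rotation": [[0, 0, -0.0507], [0, 0, -0.0508], [0, 0, -0.0507], [0, 0, -0.0508], [0, 0, -0.0507], [0, 0, -0.0508], [0, 0, -0.0507], [0, 0, -0.0508], [0, 0, -0.0507], [0, 0, -0.0508]]
```

Request:
move_arm --jaw '[100,100,100,100,100,100,100,100,100,100]' --dp '[[0.01,0.023,0],[0.006,0.0245,0],[0.002,0.025,0],[-0.002,0.025,0],[-0.006,0.0245,0],[-0.0095,0.0235,0],[-0.013,0.0215,0],[-0.0165,0.019,0],[-0.0195,0.016,0],[-0.0215,0.013,0]]' --rotation '[[0,0,-0.051],[0,0,-0.051],[0,0,-0.051],[0,0,-0.051],[0,0,-0.051],[0,0,-0.051],[0,0,-0.051],[0,0,-0.051],[0,0,-0.051],[0,0,-0.0505]]'

```text
clock: 37.5
position: [0.6682, 0.0475, 0.1015]
tool_rot: [-3.142, -0.0, -3.036]
force: [-0.4, -0.0, 0.1]
grip_width: 0.0517
```

Request:
move_arm --jaw '[100,100,100]' --dp '[[0,0,0],[0,0,0.04],[0,0,0]]' --rotation '[[0,0,0],[0,0,0],[0,0,0]]'

```text
clock: 37.88
position: [0.6658, 0.0467, 0.0677]
tool_rot: [-3.141, -0.004, -3.043]
force: [-0.4, 0.2, 0.7]
grip_width: 0.0521
```

```bash
python3 - <<'E'
from h import *
s=bot.observe(); print(s["position"],np.degrees(s["tool_rot"]),s["qpos"])
go(((.6678,.0467,.0245),185.4,100))
K,T=cal("wrist"); im=grab_frame("wrist"); print(proj(K,T,[(.6678,.0467,.046)]))
h=cv2.cvtColor(im,cv2.COLOR_BGR2HSV); m=cv2.inRange(h,(8,50,240),(32,160,255)); m[:150]=0
for c in cv2.findContours(m,0,2)[0]:
    if cv2.contourArea(c)>150: print(cv2.contourArea(c),cv2.boundingRect(c))
E
```

```text
[0.6658 0.0467 0.0677] [-179.9795   -0.24   -174.3478] [-0.1887  0.7817  0.0474  1.5908 -0.0476  0.7744  1.5486]
"jaw": [100] 
"dp": [[-0.0024, -0.0002, 0.054]] 
"rotation": [[0, 0, 0.0014]]
[[316.0851 238.9146]]
483.0 (298, 211, 37, 19)
641.0 (261, 198, 111, 9)
```

```bash
python3 - <<'E'
from h import *
K,T=cal("wrist"); im=grab_frame("wrist")
a=np.radians(-84.6); R=np.array([[np.cos(a),-np.sin(a)],[np.sin(a),np.cos(a)]])
print(proj(K,T,np.c_[MOD@R.T+[.6678,.0467],[.018]*4]))
L=np.array([[12,9],[12,-9],[-12,-9],[-12,9]])/1e3; print(proj(K,T,np.c_[L@R.T+[.6678,.0467],[.046]*4]))
cv2.imwrite("pics/w9.png",cv2.resize(im[160:300,220:420],None,fx=4,fy=4,interpolation=0))
E
```

```text
[[261.2588 201.9816]
 [264.3504 250.8276]
 [370.2345 220.2137]
 [371.4698 202.4564]]
[[297.8391 248.7004]
 [297.3285 223.6158]
 [334.9645 223.7743]
 [334.307  248.8498]]
```

View pics/w9.png

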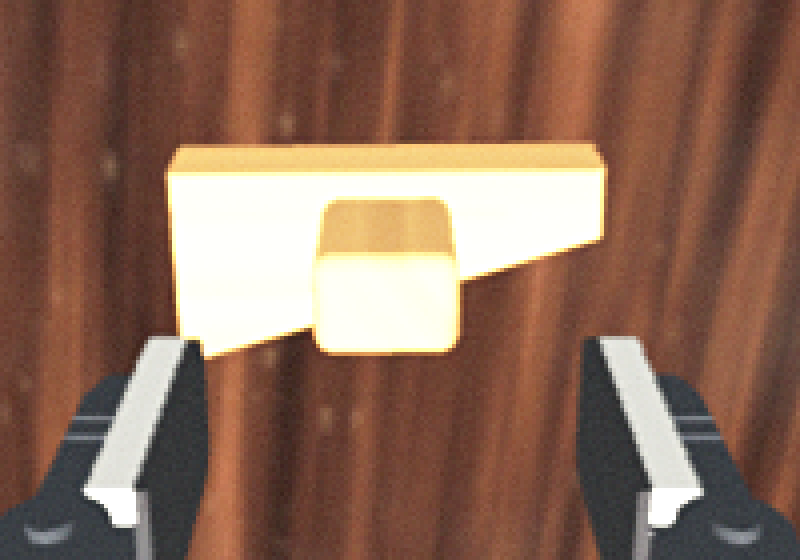

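Request:
move_arm --jaw '[100,100,255,255,255,255,255,255]' --dp '[[-0.0015,0,0.04],[0,0,0.0135],[0,0,0],[0,0,0],[0,0,0],[0,0,0],[0,0,-0.04],[0,0,-0.045]]' --rotation '[[0,0,0.001],[0,0,0],[0,0,0],[0,0,0],[0,0,0],[0,0,0],[0,0,0],[0,0,0]]'

```text
clock: 38.98
position: [0.6687, 0.0471, 0.0957]
tool_rot: [-3.142, -0.001, -3.044]
force: [0.2, 0.0, -0.2]
grip_width: 0.0228
```

```bash
python3 - <<'E'
from h import *
s=bot.observe(); print(s["position"],np.degrees(s["tool_rot"]),s["force"],s["grip_width"])
t=tray(0,-.0735); print(t);go(((*t,.092),94.2))
E
```

```text
[0.6687 0.0471 0.0957] [-179.997    -0.0332 -174.4213] [ 0.2003  0.0181 -0.1993] 0.022798076056763962
[ 0.4914 -0.0776]
"jaw": [255, 255, 255, 255, 255, 255, 255, 255, 255, 255] 
"dp": [[0.0236, -0.0134, 0.0005], [0.0211, -0.0169, 0.0005], [0.0182, -0.0201, 0.0005], [0.0148, -0.0227, 0.0004], [0.011, -0.0248, 0.0005], [0.0069, -0.0262, 0.0004], [0.0026, -0.027, 0.0005], [-0.0017, -0.027, 0.0004], [-0.0059, -0.0264, 0.0005], [-0.0101, -0.0252, 0.0004]] 
"rotation": [[0, 0, 0.0508], [0, 0, 0.0508], [0, 0, 0.0508], [0, 0, 0.0508], [0, 0, 0.0507], [0, 0, 0.0508], [0, 0, 0.0507], [0, 0, 0.0508], [0, 0, 0.0507], [0, 0, 0.0508]]
```

Request:
move_arm --jaw '[255,255,255,255,255,255,255,255,255,255]' --dp '[[0.0235,-0.0135,0],[0.021,-0.017,0],[0.018,-0.02,0],[0.015,-0.0225,0],[0.011,-0.025,0],[0.007,-0.026,0],[0.0025,-0.027,0],[-0.0015,-0.027,0],[-0.006,-0.0265,0],[-0.01,-0.025,0]]' --rotation '[[0,0,0.051],[0,0,0.051],[0,0,0.051],[0,0,0.051],[0,0,0.051],[0,0,0.051],[0,0,0.0505],[0,0,0.0505],[0,0,0.0505],[0,0,0.0505]]'

```text
clock: 40.22
position: [0.4914, -0.0772, 0.0953]
tool_rot: [3.141, -0.0, 1.638]
force: [0.5, -0.6, -1.1]
grip_width: 0.0224
```

Request:
move_arm --jaw '[255,255,255]' --dp '[[0,0,0],[0,0,0.03],[0,0,0]]' --rotation '[[0,0,0],[0,0,0],[0,0,0]]'

```text
clock: 40.6
position: [0.4916, -0.0765, 0.0702]
tool_rot: [-3.14, -0.001, 1.645]
force: [-0.9, -0.2, -0.2]
grip_width: 0.0229
```

```bash
python3 - <<'E'
from h import *
s=bot.observe(); print(s["position"],np.degrees(s["tool_rot"]),s["force"],s["grip_width"])
t=tray(0,-.0735); print(t);go(((*t,.032),94.2))
E
```

```text
[ 0.4916 -0.0765  0.0702] [-179.9233   -0.0327   94.2644] [-0.8866 -0.2341 -0.1747] 0.02291635846360775
[ 0.4914 -0.0776]
"jaw": [255] 
"dp": [[-0.0014, -0.0002, 0.0477]] 
"rotation": [[0, 0, 0.0004]]
```

Request:
move_arm --jaw '[255,255,255,255,255,255,255]' --dp '[[-0.0014,0,0.035],[0,0,0.0125],[0,0,0.001],[0.002,0,0],[0.002,0,0],[0.0015,0,0],[0,0,0]]' --rotation '[[0,0,0],[0,0,0],[0,0,0],[0,0,0],[0,0,0],[0,0,0],[0,0,0]]'

```text
clock: 41.48
position: [0.492, -0.0746, 0.0325]
tool_rot: [3.14, 0.001, 1.643]
force: [0.4, -7.2, 2.3]
grip_width: 0.023
```

Request:
move_arm --jaw '[255,255,255,255]' --dp '[[-0.0005,0,0.002],[0,0,0.0005],[0.0012,0,0],[0,0,0]]' --rotation '[[0,0,0],[0,0,0],[0,0,0],[0,0,0]]'

```text
clock: 41.98
position: [0.492, -0.0745, 0.0309]
tool_rot: [3.14, 0.002, 1.642]
force: [-2.7, -10.7, 17.5]
grip_width: 0.0227
```

Seated and pushed. Release, rise, then look at the tray and the tag.

Request:
move_arm --jaw '[255,100,100,100,100,100,100]' --dp '[[0,0,-0.0012],[0,0,0],[0,0,0],[0,0,0],[0,0,-0.04],[0,0,-0.06],[0,0,-0.06]]' --rotation '[[0,0,0],[0,0,0],[0,0,0],[0,0,0],[0,0,0],[0,0,0],[0,0,0]]'

```text
clock: 42.85
position: [0.491, -0.0731, 0.1602]
tool_rot: [-3.141, -0.0, 1.643]
force: [0.7, 0.3, 0.8]
grip_width: 0.0519
```

```bash
python3 - <<'E'
from h import *
s=bot.observe(); print(s["position"],np.degrees(s["tool_rot"]),s["qpos"],s["clock"])
go(((.45,-.15,.26),94.2,100))
E
```

```text
[ 0.491  -0.0731  0.1602] [-179.9517   -0.0015   94.1412] [-0.3881  0.4803  0.557   2.0221 -0.371   0.7389  0.4691] 42.85
"jaw": [100, 100, 100] 
"dp": [[-0.0307, -0.0194, -0.0416], [-0.0308, -0.0194, -0.0416], [-0.0307, -0.0193, -0.0416]] 
"rotation": [[0, 0, -0.0001], [0, 0, -0.0001], [0, 0, -0.0001]]
```

Request:
move_arm --jaw '[100,100,100,100]' --dp '[[-0.031,-0.0195,-0.0415],[-0.031,-0.0195,-0.0415],[-0.031,-0.0195,-0.0415],[0,0,0]]' --rotation '[[0,0,0],[0,0,0],[0,0,0],[0,0,0]]'

```text
clock: 43.35
position: [0.4501, -0.1524, 0.2605]
tool_rot: [3.138, 0.0, 1.64]
force: [-0.1, 0.5, 0.0]
grip_width: 0.0517
```

```bash
python3 - <<'E'
from h import *
s=bot.observe(); print(s["position"],np.degrees(s["tool_rot"]),s["clock"])
K,T=cal("wrist"); im=grab_frame("wrist"); np.savez("w10.npz",K=K,T=T)
cv2.imwrite("pics/w10.png",im); cv2.imwrite("pics/w10c.png",cv2.resize(im[60:360,120:520],(800,600),interpolation=0))
print(proj(K,T,[(.373,-.231,.05),(.555,-.29,.1),(.49,-.1,.02)]))
E
```

```text
[ 0.4501 -0.1524  0.2605] [179.7871   0.0079  93.9897] 43.35
[[255.6356 223.1139]
 [391.2203 290.4993]
 [349.2911 128.2919]]
```

View pics/w10c.png

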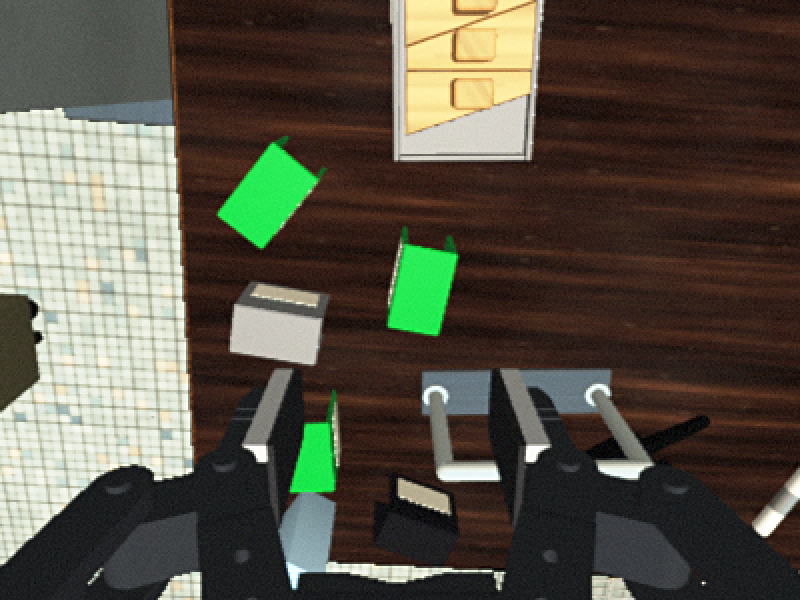

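```bash
python3 - <<'E'
from h import *
d=np.load("w10.npz");K,T=d["K"],d["T"]
f=lambda c:np.array(c,float)/2+[120,60]-.25
t=ray(K,T,f([(238,304),(326,315),(317,364),(230,351)]),.05)
print("tag",t[:,:2],t.mean(0),"lens",[np.linalg.norm(t[i]-t[(i+1)%4])*1e3 for i in range(4)])
for i,j in((0,1),(3,2)): print(np.degrees(np.arctan2(*(t[j]-t[i])[[1,0]])))
p=ray(K,T,f([(422,373),(610,369),(610,412),(423,416)]),.006); print("plate",p[:,:2],p.mean(0),[np.linalg.norm(p[i]-p[(i+1)%4])*1e3 for i in range(4)])
for i,j in((0,1),(3,2)): print(np.degrees(np.arctan2(*(p[j]-p[i])[[1,0]])))
q=ray(K,T,f([(435,397),(597,394)]),.006); print("posts",q,q.mean(0),np.linalg.norm(q[1]-q[0]))
# bar from side and wrist: bar axis line row
im=cv2.imread("pics/side0.png"); Ks,Ts=cal("side")
g=cv2.cvtColor(im,cv2.COLOR_BGR2GRAY)
for u in (318,328,338): print(u,g[140:158,u].tolist())
b=ray(K,T,f([(470,472),(480,471)]),.1); print("bar wrist",b)
print("bar side",ray(Ks,Ts,[(318,147.5),(328,148),(338,148.5)],.1))
E
```

```text
tag [[ 0.3505 -0.2159]
 [ 0.4094 -0.2199]
 [ 0.4042 -0.2572]
 [ 0.3443 -0.2512]] [ 0.3771 -0.236   0.05  ] lens [np.float64(58.983641429315725), np.float64(37.60256813934314), np.float64(60.20105619780014), np.float64(35.806934349335265)]
-3.862329727341623
-5.677819509387826
plate [[ 0.4816 -0.283 ]
 [ 0.6285 -0.2696]
 [ 0.6359 -0.308 ]
 [ 0.4857 -0.3219]] [ 0.5579 -0.2956  0.006 ] [np.float64(147.48041015731854), np.float64(39.15421672781684), np.float64(150.84983483423778), np.float64(39.031283352284056)]
5.232933250283663
5.258857904306708
posts [[ 0.4938 -0.3038  0.006 ]
 [ 0.6224 -0.2924  0.006 ]] [ 0.5581 -0.2981  0.006 ] 0.1291297300786468
318 [25, 29, 23, 17, 78, 197, 204, 149, 82, 34, 16, 10, 16, 18, 9, 12, 10, 16]
328 [31, 28, 29, 39, 36, 187, 215, 174, 125, 68, 33, 29, 35, 29, 24, 28, 24, 32]
338 [32, 31, 33, 31, 38, 71, 193, 206, 150, 90, 55, 38, 39, 38, 38, 30, 30, 34]
bar wrist [[ 0.5096 -0.3011  0.1   ]
 [ 0.5159 -0.2999  0.1   ]]
bar side [[ 0.5896 -0.2874  0.1   ]
 [ 0.5578 -0.2902  0.1   ]
 [ 0.5261 -0.2929  0.1   ]]
```

```bash
python3 - <<'E'
from h import *
d=np.load("w10.npz");K,T=d["K"],d["T"]
f=lambda c:np.array(c,float)/2+[120,60]-.25
a=np.radians(-4.8); R=np.array([[np.cos(a),np.sin(a)],[-np.sin(a),np.cos(a)]])
for n,c in dict(g1=[(275,142),(320,178),(262,248),(217,214)],g2=[(405,243),(457,254),(439,336),(388,326)],g3=[(305,424),(334,424),(334,492)]).items():
    p=ray(K,T,f(c),.05)[:,:2]; print(n,"in tag frame mm",((p-[.3771,-.236])@R.T*1e3).round(0).tolist())
go(((.377,-.236,.14),175.2,75))
E
```

```text
g1 in tag frame mm [[-13.0, 127.0], [17.0, 110.0], [-15.0, 59.0], [-45.0, 77.0]]
g2 in tag frame mm [[75.0, 76.0], [110.0, 74.0], [109.0, 15.0], [73.0, 17.0]]
g3 in tag frame mm [[25.0, -68.0], [46.0, -65.0], [53.0, -124.0]]
"jaw": [75, 75, 75, 75, 75, 75, 75, 75, 75] 
"dp": [[-0.0111, -0.011, 0.0165], [-0.0092, -0.0126, 0.0166], [-0.0071, -0.0139, 0.0165], [-0.0048, -0.0148, 0.0166], [-0.0025, -0.0154, 0.0165], [-0.0, -0.0156, 0.0166], [0.0024, -0.0154, 0.0165], [0.0048, -0.0148, 0.0166], [0.007, -0.0138, 0.0165]] 
"rotation": [[0, 0, -0.0501], [0, 0, -0.0501], [0, 0, -0.0501], [0, 0, -0.0501], [0, 0, -0.05], [0, 0, -0.0501], [0, 0, -0.05], [0, 0, -0.0501], [0, 0, -0.05]]
```

Request:
move_arm --jaw '[75,75,75,75,75,75,75,75,75,75]' --dp '[[-0.011,-0.011,0.0165],[-0.009,-0.0125,0.0165],[-0.007,-0.014,0.0165],[-0.005,-0.015,0.0165],[-0.0025,-0.0155,0.0165],[0,-0.0155,0.0165],[0.0025,-0.0155,0.0165],[0.005,-0.015,0.0165],[0.007,-0.014,0.0165],[0,0,0]]' --rotation '[[0,0,-0.05],[0,0,-0.05],[0,0,-0.05],[0,0,-0.05],[0,0,-0.05],[0,0,-0.05],[0,0,-0.05],[0,0,-0.05],[0,0,-0.05],[0,0,0]]'

```text
clock: 44.65
position: [0.3755, -0.2354, 0.1384]
tool_rot: [3.14, -0.003, 3.055]
force: [-0.4, -0.2, 0.3]
grip_width: 0.0603
```

```bash
python3 - <<'E'
from h import *
s=bot.observe(); print(s["position"],np.degrees(s["tool_rot"]),s["qpos"],s["grip_width"],s["clock"])
K,T=cal("wrist"); im=grab_frame("wrist"); cv2.imwrite("pics/w11.png",im)
h=cv2.cvtColor(im,cv2.COLOR_BGR2HSV)
a=np.radians(-4.8); R=np.array([[np.cos(a),-np.sin(a)],[np.sin(a),np.cos(a)]])
L=np.array([[30,18],[30,-18],[-30,-18],[-30,18]])/1e3; c=proj(K,T,np.c_[L@R.T+[.377,-.236],[.05]*4]); print("pred top",c)
m=cv2.inRange(h,(0,0,130),(180,50,255)); roi=np.zeros_like(m); x0,y0=c.min(0).astype(int)-25; x1,y1=c.max(0).astype(int)+25; roi[y0:y1,x0:x1]=255; m&=roi
ct=max(cv2.findContours(m,0,2)[0],key=cv2.contourArea); r=cv2.minAreaRect(ray(K,T,ct[:,0],.05)[:,:2].astype(np.float32)*1000); print(cv2.boundingRect(ct),r)
go(((.377,-.236,.023),175.2,75))
E
```

```text
[ 0.3755 -0.2354  0.1384] [179.9265  -0.1538 175.0534] [ 0.2194  0.3992  0.261   2.1562 -0.1767  0.6088  2.0909] 0.060313672640846444 44.65
pred top [[336.0388 234.5458]
 [296.0533 234.6706]
 [294.0819 169.4469]
 [337.3322 169.3161]]
(293, 167, 43, 66) ((374.4525451660156, -237.746337890625), (35.42770767211914, 59.43051528930664), 83.1020278930664)
"jaw": [75, 75, 75] 
"dp": [[-0.0004, -0.0003, 0.0484], [-0.0004, -0.0002, 0.0484], [-0.0003, -0.0003, 0.0483]] 
"rotation": [[0, 0, -0.0005], [0, 0, -0.0005], [0, 0, -0.0005]]
```

Request:
move_arm --jaw '[75,75,75,75,255,255,255,255]' --dp '[[0.0006,-0.0023,0.04],[0,0,0.05],[0,0,0.05],[0,0,0.004],[0,0,0],[0,0,0],[0,0,0],[0,0,0]]' --rotation '[[0,0,0.009],[0,0,0],[0,0,0],[0,0,0],[0,0,0],[0,0,0],[0,0,0],[0,0,0]]' --squeeze 40

```text
clock: 45.7
position: [0.3766, -0.2378, 0.0259]
tool_rot: [-3.141, 0.002, 3.028]
force: [-1.3, 1.7, 14.0]
grip_width: 0.0351
```

```bash
python3 - <<'E'
from h import *
s=bot.observe(); print(s["position"],np.degrees(s["tool_rot"]),s["force"],s["grip_width"])
go(((*s["position"][:2],.165),None),((.558,-.2955,.165),185.2),start=(s["position"],np.degrees(s["tool_rot"][2])))
E
```

```text
[ 0.3766 -0.2378  0.0259] [-179.9725    0.1258  173.5085] [-1.3082  1.6998 14.0235] 0.035115695572769334
"jaw": [255, 255, 255] 
"dp": [[0.0, 0.0, -0.058], [0.0, 0.0, -0.058], [0.0, 0.0, -0.0579]] 
"rotation": [[0, 0, -0.0], [0, 0, -0.0], [0, 0, -0.0]]
"jaw": [255, 255, 255, 255] 
"dp": [[-0.0583, -0.0115, -0.0], [-0.0577, -0.0144, -0.0], [-0.0569, -0.0174, -0.0], [-0.0559, -0.0203, -0.0]] 
"rotation": [[0, 0, -0.0162], [0, 0, -0.0163], [0, 0, -0.0162], [0, 0, -0.0163]]
```

Request:
move_arm --jaw '[255,255,255,255,255,255,255,255,255]' --dp '[[0,0,-0.055],[0,0,-0.058],[0,0,-0.06],[-0.058,-0.0115,0],[-0.0575,-0.0145,0],[-0.057,-0.0175,0],[-0.056,-0.02,0],[0,0,0],[0,0,0]]' --rotation '[[0,0,0],[0,0,0],[0,0,0],[0,0,-0.0165],[0,0,-0.0165],[0,0,-0.016],[0,0,-0.016],[0,0,0],[0,0,0]]'

```text
clock: 46.82
position: [0.5564, -0.2949, 0.1634]
tool_rot: [-3.141, -0.0, -3.051]
force: [-0.8, -0.1, -0.0]
grip_width: 0.0352
```

```bash
python3 - <<'E'
from h import *
s=bot.observe(); print(s["position"],np.degrees(s["tool_rot"]),s["force"],s["grip_width"],s["qpos"])
go(((.558,-.2955,.100),185.2))
im=grab_frame("side"); a=cv2.resize(im[90:215,270:430],(640,500),interpolation=2); cv2.imwrite("pics/s3.png",a)
cv2.imwrite("pics/w12.png",grab_frame("wrist"))
E
```

```text
[ 0.5564 -0.2949  0.1634] [-179.9908   -0.0073 -174.8169] [-0.752  -0.1022 -0.0361] 0.035209507362922665 [ 0.2344  0.6175  0.2398  1.6595 -0.1782  0.8861  2.2058]
"jaw": [255, 255] 
"dp": [[-0.001, -0.0005, 0.0396], [-0.001, -0.0004, 0.0397]] 
"rotation": [[0, 0, -0.0], [0, 0, -0.0001]]
```

View pics/s3.png

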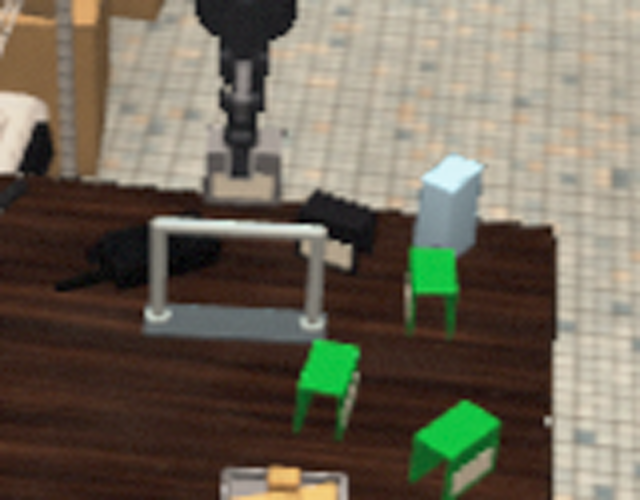

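Request:
move_arm --jaw '[255,255,255,255]' --dp '[[-0.001,-0.0005,0.025],[-0.001,-0.0005,0.025],[0,0,0.025],[0,0,0]]' --rotation '[[0,0,0],[0,0,0],[0,0,0],[0,0,0]]'

```text
clock: 47.42
position: [0.5575, -0.2952, 0.1007]
tool_rot: [3.14, -0.003, -3.05]
force: [-0.6, -0.1, 0.9]
grip_width: 0.0352
```

Request:
move_arm --jaw '[255,255,255,255]' --dp '[[0,0,0.012],[0,0,0.005],[0,0,0.001],[0,0,0]]' --rotation '[[0,0,0],[0,0,0],[0,0,0],[0,0,0]]'

```text
clock: 47.92
position: [0.5587, -0.2957, 0.0887]
tool_rot: [-3.141, 0.0, -3.05]
force: [0.1, -0.7, 0.2]
grip_width: 0.0354
```

Request:
move_arm --jaw '[255,255,255]' --dp '[[0,0,0.0015],[0,0,0.001],[0,0,0]]' --rotation '[[0,0,0],[0,0,0],[0,0,0]]'

```text
clock: 48.3
position: [0.5586, -0.2957, 0.0865]
tool_rot: [-3.142, -0.0, -3.05]
force: [-0.4, 0.6, -0.3]
grip_width: 0.0352
```

Request:
move_arm --jaw '[255,255]' --dp '[[0,0,0.0015],[0,0,0]]' --rotation '[[0,0,0],[0,0,0]]'

```text
clock: 48.55
position: [0.5587, -0.2957, 0.0859]
tool_rot: [-3.141, 0.0, -3.05]
force: [-3.0, 1.6, 10.8]
grip_width: 0.0354
```

Contact on the bar (10.8 N). Release and rise.

Request:
move_arm --jaw '[255,90,90,90,90,90,90,90,90]' --dp '[[0,0,-0.0008],[0,0,0],[0,0,0],[0,0,0],[0,0,-0.01],[0,0,-0.03],[0,0,-0.05],[0,0,-0.06],[0,0,-0.06]]' --rotation '[[0,0,0],[0,0,0],[0,0,0],[0,0,0],[0,0,0],[0,0,0],[0,0,0],[0,0,0],[0,0,0]]'

```text
clock: 49.68
position: [0.5584, -0.2956, 0.2561]
tool_rot: [-3.141, 0.0, -3.051]
force: [1.0, 0.2, -0.2]
grip_width: 0.0553
```

```bash
python3 - <<'E'
from h import *
s=bot.observe(); print(s["position"],s["force"],s["grip_width"],s["clock"])
im=grab_frame("side"); cv2.imwrite("pics/s4.png",cv2.resize(im[120:330,230:410],(686,800)[:2] if 0 else (514,600),interpolation=2))
E
```

```text
[ 0.5584 -0.2956  0.2561] [ 1.0066  0.1813 -0.2179] 0.055312824744203015 49.675
```

View pics/s4.png

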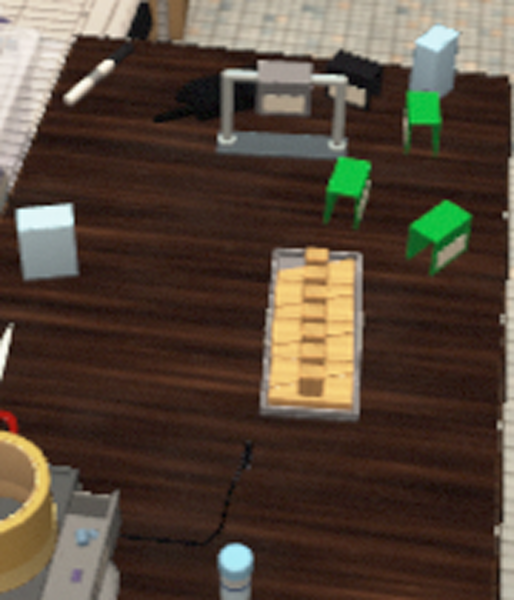

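Request:
move_arm --jaw '[90,90,90,90,90,90,90]' --dp '[[0,0.06,-0.005],[0,0.06,-0.005],[0,0.06,0],[0,0.06,0],[0,0.06,0],[0,0.06,0],[0,0,0]]' --rotation '[[0,0,0],[0,0,0],[0,0,0],[0,0,0],[0,0,0],[0,0,0],[0,0,0]]'

```text
clock: 50.6
position: [0.5322, -0.0051, 0.2623]
tool_rot: [3.14, 0.001, -3.045]
force: [0.5, -0.8, 0.1]
grip_width: 0.0555
```

```bash
python3 - <<'E'
from h import *
print(bot.observe()["position"])
K,T=cal("wrist"); im=grab_frame("wrist"); cv2.imwrite("pics/w13.png",im)
# rectify body-top plane z=.021 in tray frame, 2 px/mm
c=np.array([[x,y] for x,y in((-.043,-.108),(.043,-.108),(.043,.108),(-.043,.108))])
src=proj(K,T,[(*tray(*p),.021) for p in c]).astype(np.float32)
dst=((c+[.043,.108])*2000).astype(np.float32)
r=cv2.warpPerspective(im,cv2.getPerspectiveTransform(src,dst),(172,432)); cv2.imwrite("pics/rect.png",r)
h=cv2.cvtColor(r,cv2.COLOR_BGR2HSV); w=cv2.inRange(h,(8,50,60),(34,255,255))
for x in (-36,-28,-20,20,28,36):
    col=w[:,int((x+43)*2)]>0; e=np.flatnonzero(np.diff(col.astype(int))); print(x,[(float(v)/2-108) for v in e])
E
```

```text
[ 0.5322 -0.0051  0.2623]
-36 [-94.0]
-28 [-91.5]
-20 [-89.0, 107.0]
20 [-76.0]
28 [-73.5]
36 [-70.5]
```

```bash
python3 - <<'E'
from h import *
r=cv2.imread("pics/rect.png"); v=cv2.cvtColor(r,cv2.COLOR_BGR2HSV)[:,:,2]
for x in (-36,-24,24,36):
    col=v[:,int((x+43)*2)]<215; e=np.flatnonzero(np.diff(np.r_[0,col.astype(int),0])).reshape(-1,2)
    print(x,[(round(a/2-108,1),round((b-a)/2,1)) for a,b in e])
im=grab_frame("side");K,T=cal("side"); 
h=cv2.cvtColor(im,cv2.COLOR_BGR2HSV); print("tag px grey:",h[[150,155],[328,328]])
E
```

```text
-36 [(np.float64(-106.5), np.float64(4.0)), (np.float64(-94.0), np.float64(0.5)), (np.float64(-54.5), np.float64(1.0)), (np.float64(-39.0), np.float64(0.5))]
-24 [(np.float64(-107.0), np.float64(4.5)), (np.float64(-54.5), np.float64(0.5)), (np.float64(-35.5), np.float64(1.0))]
24 [(np.float64(-107.0), np.float64(4.5)), (np.float64(-54.5), np.float64(1.0))]
36 [(np.float64(-107.0), np.float64(4.5)), (np.float64(-54.5), np.float64(0.5)), (np.float64(-16.5), np.float64(0.5)), (np.float64(38.0), np.float64(0.5))]
tag px grey: [[135  12  41]
 [128  20  50]]
```

Request:
move_arm --jaw '[90,90,90,90,90,90]' --dp '[[0.04,0.04,-0.02],[0.04,0.05,-0.02],[0.03,0.05,0],[0,0.06,0],[0,0.06,0],[0,0,0]]' --rotation '[[0,0,0],[0,0,0],[0,0,0],[0,0,0],[0,0,0],[0,0,0]]'

```text
clock: 51.45
position: [0.4256, 0.1924, 0.2939]
tool_rot: [3.141, 0.0, -3.048]
force: [-0.8, -1.4, -0.7]
grip_width: 0.0552
```

```bash
python3 - <<'E'
from h import *
im=grab_frame("side"); print(bot.observe()["position"],bot.observe()["clock"])
o=cv2.imread("pics/s4.png"); n=cv2.resize(im[120:330,230:410],(514,600),interpolation=2)
d=cv2.absdiff(o,n).max(2)
print("tag region diff",d[50:125,245:325].mean(),"tray",d[240:420,260:365].mean(),"cartonA",d[200:285,10:85].mean(),"cartonB",d[20:100,410:465].mean(),"vial",d[535:600,210:260].mean(),np.percentile(d,99))
E
```

```text
[0.426  0.1904 0.2939] 51.5
tag region diff 4.02 tray 4.524021164021164 cartonA 4.0348235294117645 cartonB 88.84045454545455 vial 3.9083076923076923 120.0
```

```bash
python3 -c "
from h import *
print(workorder.job_done(), bot.observe()['clock'])"
```

```text
the job is handed in; nothing more can be done
the job is handed in; nothing more can be done
```

All seven wedges are packed in the grey tray and the stock tag hangs on the middle of the bar. I handed the job in at about 51.5 s on the robot's clock.

- **Wedges:** All seven were present. They lie flat across the tray, head to tail, starting from the +y wall. I pushed each one sideways until I felt contact, between 6 and 18 N. One wedge was knocked aside during the run, so I measured it again before picking it up.
- **Tag:** I hung the grey tag after the tray was full. I lowered it until it rested on the bar (about 11 N), then released it.

**Last checks:**
- **Tray:** Wood runs unbroken through the row in the overhead view, and the visible seams are 1 mm or less, which is at the limit of the camera's resolution.
- **Tag:** It hangs over the middle of the bar and had not moved between the two final side views.
- **Bystanders:** The first carton and the vial were unchanged between those views. The arm hid the second carton in the last frame, so I last saw it standing in place in the picture before.
- **Disagreement:** One spot check at the tag's position came back dark instead of grey. I put this down to the gripper blocking the view, and the tag matched the earlier side view once I moved the arm away.

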